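# Hang the washed bin back on its rails and refill it

### The job

A washed hanging bin stands upside down on the bench to dry: lay it down on its back, take it again another way and hang it in the free space between the two bins on the rail stand - hook its lip over the upper rail with its bottom held well out towards you, then swing the bottom in until its foot goes under the lower rail and it hangs flat. Then drop the two loose tube caps into it. Do not knock over the reagent bottle.

Things in the scene. Friction and masses are not known exactly. Their poses are not given: they have to be found in the camera images.
- bin: Loose grey plastic bin to hang, open at the top: 60 (x) x 60 (y) x 90 (z) mm without hook, walls and floor 3 mm, 0.12 kg. Origin: centre of the floor's underside; z to the mouth, +x to its back. Side walls (y = +-30) are full rectangles; the front wall (-x) is 55 mm high, with a blank label. Starts upside down on its rim, origin 90 mm up, back (with hook) roughly to the left.
- hook_seat (a point): Point of the loose bin (39, 0, 82 mm in its frame, same axes) where the upper rail's axis lies when it hangs properly: within the hook, a slot 14 mm wide (x = 30 to 44), 13 mm deep and open downwards (-z), whose roof is at z = 87 and runs on flat to the back wall.
- hook_lip (a point): Tip of the hook's 3 mm thick lip, over the whole width of the bin (45.5, 0, 74 mm in the bin's frame). Behind the back wall, the hook reaches to x = 47 and up to the rim (z = 90). Laid on its back, the bin rests on the lip and the foot, its mouth end 8 mm higher than its floor end, its x axis pointing nearly straight down.
- foot_tip (a point): Upper rear edge of the bin's keeper foot (39, 0, 3 mm in its frame): a flat tongue 48 mm wide and 3 mm thick that juts out 9 mm behind the back wall, level with the floor (z = 0 to 3). When the bin hangs it passes 4 mm below the lower rail and keeps the bin from lifting off.
- rail_stand: Fixed metal stand: base plate 120 x 400 mm, 9 mm high; two uprights; two level round rails 10 mm thick along its y. Origin on the bench below the middle of the upper rail; front (-x) towards the robot, z up. A hung bin has the stand's axes, its origin 39 mm before the upper rail's axis and 50 mm up. The foot bars lowering it on straight: hook it tilted 0.15 rad or more; let go, it swings in by its weight.
- upper_rail (a point): Middle of the upper rail's axis, 132 mm above the bench; axes of the stand. The rail is 388 mm long.
- lower_rail (a point): Middle of the lower rail's axis, 70 mm below the upper one and 4 mm nearer the front.
- wide_bin: Bin of the same make, 90 mm wide, holding small vials, already hanging near one end of the rails and fixed. Origin and axes as for the loose bin.
- small_bin: Bin like the loose one (60 mm wide), holding short beige tubes, already hanging near the other end and fixed. Origin and axes as for the loose bin. Between the two is a free space of 140 mm or more; which hangs left varies.
- cap_a: Loose tube cap of plastic standing upright on the bench, 16 mm across, 22 mm high, 12 g; origin at the centre of its underside, z up.
- cap_b: Second tube cap, the same.
- reagent_bottle: Bystander: reagent bottle, 48 mm across, 105 mm high, standing on the bench to the right of the stand; origin at the centre of its underside, z up.
Mind the look-alikes: they are no part of the job. Leave any blue or yellow look-alike of the bin alone.

How it is judged:
By the outcome, as a careful person would: the job done as asked, in the order asked, and still so for the second after the job is handed in, with the robot touching nothing.
It also fails if it takes over 72 s, if anything falls off the work surface, if the arm or the gripper's body presses on something with over 40 N, if the wrist force passes 120 N, or if a joint passes its speed limit or range.

### The arm

A 6-joint arm with a two-finger parallel gripper is mounted at the origin on a cart in front of the work surface, level with it; the furniture and walls round the work are solid. World frame = base frame: x ahead of the robot, y to its left, z up, the work surface at z = 0. Lengths are in mm, angles in rad, forces in N, time in s.
With the tool pointing down it reaches from about 275 to 750 mm from the base axis. Payload 10.2 kg.
Tool frame: the origin (TCP) lies at the very end of the fingers, on their centre line; the grasp point (between the pads) lies 19 mm behind it; z points along the fingers, y is the line along which they close (so a half turn about z gives the same grasp; the last joint's range is limited). The gripper opens to 85 mm and grips with 20 to 120 N. Pads are 22 mm wide; open, the fingers measure 114 mm over their backs; the gripper's body (76 mm by 85 mm) begins 54 mm behind the grasp point. The pads swing forward as they close: fully open they stand 13 mm farther back than shut.
Start: joints at [-0.223, 0.313, 1.498, -0, 1.331, -0.223], TCP at [525.006, -0.013, 231.294] pointing down, gripper open.
Joint ranges: [-2.94, 2.94], [-0.97, 2.17], [0.19, 2.56], [-1.23, 4.37], [0.02, 3.11], [-2.88, 2.88]. Speed limits (rad/s): [2.39, 2.39, 3.01, 3.14, 3.14, 3.14].

### API

Orientations are given as a unit quaternion [w, x, y, z].
In Python, from rig import telemetry, optics, ctrl gives the robot as it stands.
- The arm moves only by the tool servo_tool, never from a script. Its argument "deltas" is a list of rows, each a list of 3 entries, a list of its own where there are three numbers: the shift along the tool's x, y, z in units of 20 cm (1.0 is 20 cm), then the turn, a rotation vector about the tool's x, y, z in units of 90 degrees (1.0 is 90 degrees), then the opening, from 0 (shut) to 1 (fully open). A call has 1 to 8 rows; each row shifts and turns the commanded pose from where the row before left it, along the tool's axes as they then stand; what a row does not reach is not made up. A row lasts 1/10 s, in which the tool goes at most 50 mm and 8.59 degrees, less where a joint would pass 70% of its speed; a pose out of reach is approached as far as the arm can. A call with a number of a shift or a turn outside -1 to 1 is refused whole. A call with a gripper value outside its range is refused whole. The fingers move at their own pace and stop on an object; "squeeze" is the grip in N (left out, the last holds). Time passes only in rows, so rows that do not move let the fingers close. It gives the time, the measured TCP pose, the force, the opening and the grip force at its end, in the units of the state.
- telemetry.sense(): the state, without advancing time (a new reading comes with each control period).
- optics.capture(name): name is "scene" or "side" or "wrist"; returns the picture (384x512x3 uint8, blue, green, red); there is no depth.
- optics.camera_model(name): a dict with "vfov" (degrees; the focal length in pixels is half the picture's height over the tangent of half this angle, whatever the lens; pixels are square), "cx", "cy" (the principal point, pixels), "R" (3x3) and "t" (3): a world point X has camera coordinates R X + t; the wrist camera has in their place "mount" (4x4, takes a point from camera to tool coordinates, whose origin is the TCP and whose axes are the flange's). Camera axes: x right, y down, z forward; pixel columns grow to the right and rows downward; lengths in mm; the calibration is good to about 2 mm. A picture is of the moment at which its call begins: read the wrist's pose just before it. camera_model takes no time and is no camera call.
- ctrl.finish_job(): hands the job in; it is judged then, once.
The state is a dict: "time_s": time; "joints": joint angles; "dq": joint speeds; "tau": joint torques, N m; "eef_pos": TCP position; "ee_rot": TCP orientation; "force": force on the tool from outside, world axes, zero at the start; "wrist_torque": the same for the moment, N m; "grip_width": opening from 0.0 (shut) to 1.0 (fully open); "grip_force": force on a finger pad.
Only numpy, scipy, OpenCV 4.12 (cv2) and the standard library are available. Lean on these libraries where they do the work, as an engineer would, in place of code of your own. Each camera call takes 0.05 s, during which the arm holds its last target. There are 200 camera calls.

## Working session

There is one attempt and no reset: what is moved stays moved. The work goes in short steps, Python scripts to look and compute and a tool call to move; the robot and the scene stay as the last step left them, time stands still between calls to the robot, and variables do not carry over. Pictures are saved under pics/ and viewed, at most 10 in all, crops included, and the job is handed in when it is done.

Besides the shell and the picture viewer there is one more tool, called after "Call:" in YAML: its name, and indented under it one key for each argument. servo_tool: Moves the arm, as the interface text tells. Its arguments: {"type":"object","properties":{"deltas":{"type":"array"},"squeeze":{"type":"number"}},"required":["deltas"]}

```bash
ls; mkdir -p pics; python3 - <<'E'
from rig import telemetry, optics, ctrl
import cv2, numpy as np
for n in ("scene","side","wrist"):
    m=optics.camera_model(n); print(n,{k:np.round(v,4).tolist() for k,v in m.items()})
s=telemetry.sense(); print(s)
a=optics.capture("scene");b=optics.capture("side");c=optics.capture("wrist")
for n,i in zip("abc",(a,b,c)): cv2.imwrite(f"pics/{n}.png",i)
E
```

```text
pics
scene {'vfov': 47.41, 'cx': 256.6205, 'cy': 185.8249, 'R': [[0.7749, -0.6319, -0.0143], [-0.4564, -0.5438, -0.7043], [0.4373, 0.5523, -0.7098]], 't': [-520.6008, 231.821, 1531.7858]}
side {'vfov': 54.3723, 'cx': 254.8125, 'cy': 189.3036, 'R': [[-0.9124, -0.409, 0.0166], [-0.2369, 0.4945, -0.8362], [0.3339, -0.7669, -0.5481]], 't': [406.4988, 285.8075, 1130.6645]}
wrist {'vfov': 63.5584, 'cx': 251.6336, 'cy': 190.2029, 'mount': [[0.0, -0.9446, -0.3282, 84.6276], [1.0, -0.0, 0.0001, -1.7821], [-0.0001, -0.3282, 0.9446, -142.0633], [0.0, 0.0, 0.0, 1.0]]}
{'time_s': 0.0, 'joints': array([-2.23405867e-01,  3.13471051e-01,  1.49844455e+00,  2.49910705e-05,
        1.33098782e+00, -2.23375688e-01]), 'dq': array([-0.00060807,  0.00066502,  0.00068464, -0.00077068,  0.00099401,
        0.00044864]), 'tau': array([-5.78409599e-04, -4.12261176e+01, -2.59742296e+01, -3.58453699e-04,
        4.11797926e-03, -1.23038126e-05]), 'eef_pos': array([5.24745211e+02, 4.89971230e-02, 2.30721493e+02]), 'ee_rot': array([-5.61042574e-04,  7.07119403e-01,  7.07093855e-01, -3.38974279e-04]), 'force': array([0.06494753, 1.10401519, 0.02231302]), 'wrist_torque': array([-0.00950964, -0.03326295,  0.00950642]), 'grip_force': 0.0, 'grip_width': 0.9977804316983598}
```

```bash
python3 - <<'E'
import cv2, numpy as np
a=[cv2.imread(f"pics/{n}.png") for n in "ab"]
for n,i in zip("AB",a): cv2.imwrite(f"pics/{n}.png",cv2.resize(i,(800,600),interpolation=cv2.INTER_CUBIC))
E
```

```text
(no output)
```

View pics/A.png

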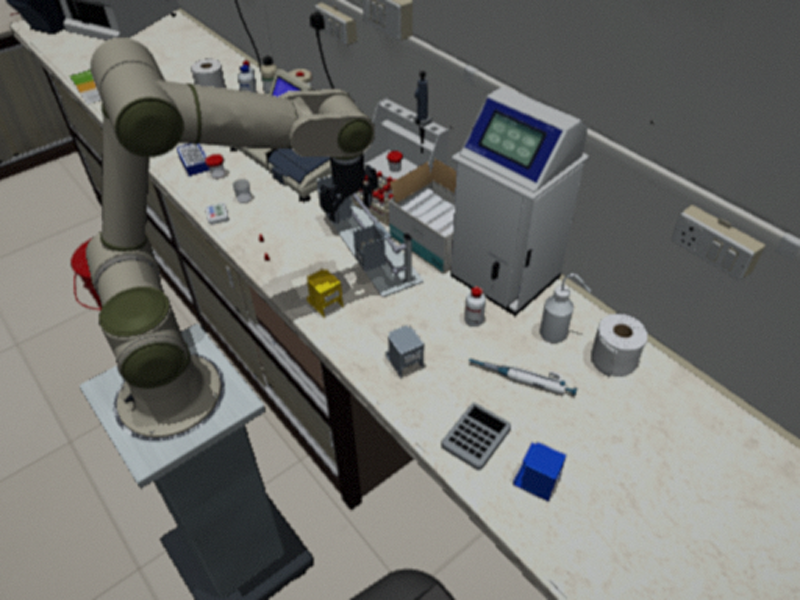

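View pics/B.png

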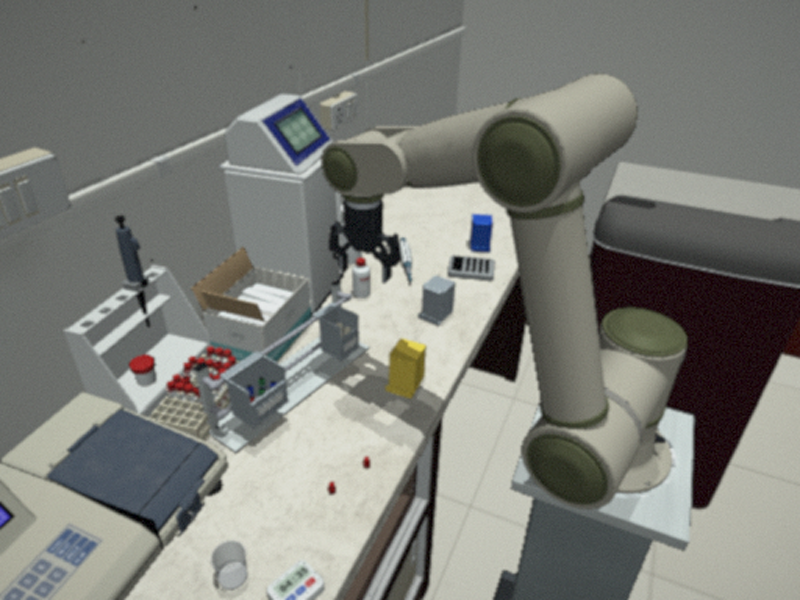

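Scene (800-px view): candidates for the bin – grey at A(405,350)/B(437,300), yellow A(325,290), blue A(540,470). Grey fits (grey plastic, upside down, solid top face). Caps red at A(262,237),(267,257)/B(366,462),(332,487). Stand at A(380,260)/B(290,370), with small bin to the right and wide bin to the left; bottle at A(475,305)/B(361,278).

```bash
cat > h.py <<'E'
import numpy as np, cv2
from rig import telemetry, optics, ctrl
from scipy.spatial.transform import Rotation as Ro
def q2R(q): return Ro.from_quat(np.r_[q[1:],q[0]]).as_matrix()
def cam(n,s=None):
    m=optics.camera_model(n); f=192/np.tan(np.radians(m["vfov"])/2)
    if n=="wrist":
        s=s or telemetry.sense(); T=np.eye(4);T[:3,:3]=q2R(s["ee_rot"]);T[:3,3]=s["eef_pos"]
        T=np.linalg.inv(T@np.array(m["mount"])); R,t=T[:3,:3],T[:3,3]
    else: R,t=np.array(m["R"]),np.array(m["t"])
    return f,m["cx"],m["cy"],R,t
def ray(c,u,v):
    f,cx,cy,R,t=c; d=R.T@np.array([(u-cx)/f,(v-cy)/f,1]); return -R.T@t,d/np.linalg.norm(d)
def onz(c,u,v,z=0):
    o,d=ray(c,u,v); return o+d*(z-o[2])/d[2]
def tri(rs):
    A=sum(np.eye(3)-np.outer(d,d) for o,d in rs); b=sum((np.eye(3)-np.outer(d,d))@o for o,d in rs)
    p=np.linalg.solve(A,b); return p,[np.linalg.norm(np.cross(p-o,d)) for o,d in rs]
def proj(c,X):
    f,cx,cy,R,t=c; p=R@np.asarray(X,float)+t; return p[:2]/p[2]*f+[cx,cy]
E
python3 - <<'E'
from h import *
a=cam("scene");b=cam("side")
P=dict(capA=((262,237),(366,462)),capB=((267,257),(332,487)),capA2=((262,237),(332,487)),capB2=((267,257),(366,462)),bin=((405,352),(437,300)),bottle=((475,305),(361,278)),postR=((408,262),(0,0)),)
for k,(p,q) in P.items():
    if q[0]: 
        x,e=tri([ray(a,*np.array(p)*.64),ray(b,*np.array(q)*.64)]); print(k,x.round(),np.round(e,1))
A=cv2.imread("pics/a.png");B=cv2.imread("pics/b.png")
c1=A[120:250,200:330]; c2=B[160:300,110:300]
cv2.imwrite("pics/C.png",cv2.resize(c1,None,fx=4.6,fy=4.6,interpolation=3)); cv2.imwrite("pics/D.png",cv2.resize(c2,None,fx=4.2,fy=4.2,interpolation=3))
E
```

```text
capA [401. 270.  48.] [15. 15.]
capB [437. 293. -37.] [11.1 11.1]
capA2 [433. 319.   9.] [3.3 3.3]
capB2 [403. 243.   6.] [1.7 1.7]
bin [ 462. -271.   39.] [1.4 1.4]
bottle [ 678. -273.   47.] [2.8 2.8]
```

View pics/C.png

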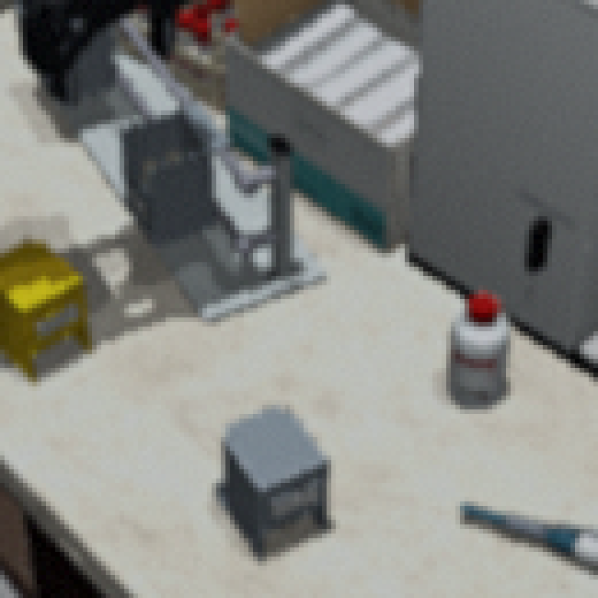

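View pics/D.png

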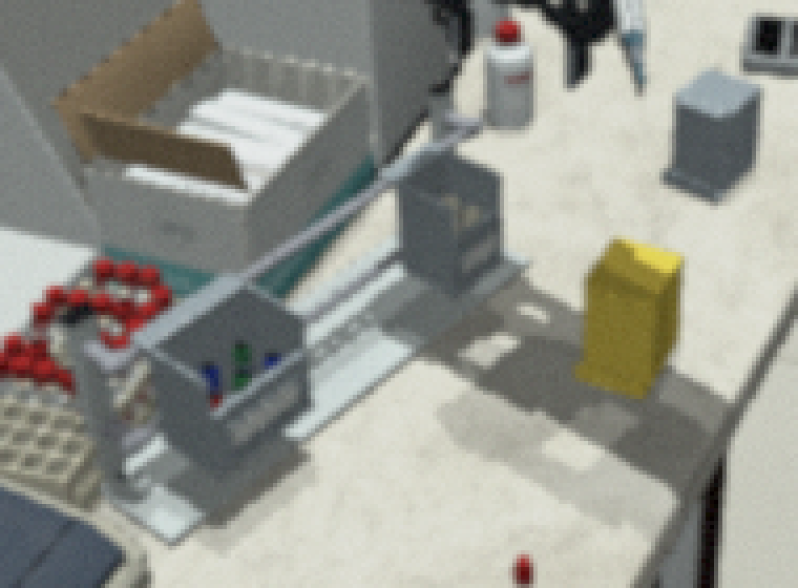

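Grey bin confirmed (C(275,480), D(715,135)): upside down, hook lip at the bench towards the left, label/front to the right. Small bin hangs on the right (D(455,225)), wide bin on the left (D(235,380)).

```bash
python3 - <<'E'
from h import *
a=cam("scene");b=cam("side")
C=lambda u,v:(u/4.6+200,v/4.6+120); D=lambda u,v:(u/4.2+110,v/4.2+160)
print("bin top C",[onz(a,*C(*p),90)[:2].round() .tolist() for p in((328,462),(260,490),(228,430),(285,408))])
print("bin top D",[onz(b,*D(*p),90)[:2].round() .tolist() for p in((676,100),(712,70),(762,88),(735,114))])
print("base C",[onz(a,*C(*p),9)[:2].round().tolist() for p in((325,275),(208,318),(85,130))])
print("base D",[onz(b,*D(*p),9)[:2].round().tolist() for p in((172,543),(527,262))])
print("rail D",[onz(b,*D(*p),132)[:2].round().tolist() for p in((260,280),(470,130))])
print("rail C",[onz(a,*C(*p),132)[:2].round().tolist() for p in((130,35),(240,170))])
i=cv2.imread("pics/c.png"); cv2.imwrite("pics/E.png",cv2.resize(i,(800,600),interpolation=3))
E
```

```text
bin top C [[482.0, -314.0], [426.0, -303.0], [445.0, -241.0], [492.0, -252.0]]
bin top D [[485.0, -236.0], [475.0, -299.0], [422.0, -289.0], [429.0, -237.0]]
base C [[665.0, -98.0], [554.0, -74.0], [618.0, 197.0]]
base D [[630.0, 326.0], [548.0, -58.0]]
rail D [[642.0, 182.0], [599.0, -56.0]]
rail C [[648.0, 154.0], [609.0, -53.0]]
```

View pics/E.png

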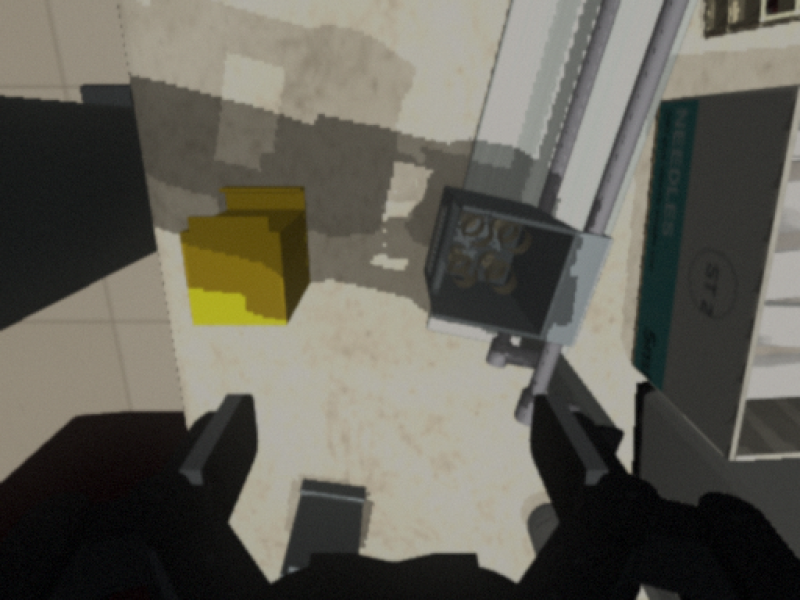

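Wrist view: stand with rails at right (lower rail (608,0)-(560,200), upper (680,10)-(525,405)), small bin (515,265), yellow decoy (245,255), grey bin at (335,530). Stand yaw ≈ -11.5°. Moving towards the bin for a closer look.

Call:
servo_tool:
  deltas:
    - [[-0.2,-0.09,-0.04],[0,0,0.032],1]
    - [[-0.2,-0.09,-0.04],[0,0,0.032],1]
    - [[-0.2,-0.09,-0.04],[0,0,0.032],1]
    - [[-0.1,-0.04,-0.03],[0,0,0.032],1]
    - [[0,0,0],[0,0,0],1]
    - [[0,0,0],[0,0,0],1]

```text
time_s: 0.75
eef_pos: [454.2, -135.5, 261.1]
ee_rot: [-0.0, 0.774, 0.633, 0.0]
force: [-0.3, 0.2, 0.1]
grip_width: 0.998
grip_force: 0.0
```

```bash
cat >> h.py <<'E'
import json
def log():
    s=telemetry.sense(); open("log.txt","a").write(json.dumps([list(s["joints"]),list(s["eef_pos"]),list(s["ee_rot"])])+"\n"); return s
def st():
    s=log(); R=q2R(s["ee_rot"]); print(round(s["time_s"],2),"p",s["eef_pos"].round(1),"j",s["joints"].round(3),"F",s["force"].round(1),"grip",round(s["grip_width"],3),round(s["grip_force"],1)); print("x",R[:,0].round(3),"y",R[:,1].round(3),"z",R[:,2].round(3)); return s
E
python3 - <<'E'
from h import *
s=st(); i=optics.capture("wrist"); cv2.imwrite("pics/w1.png",i); cv2.imwrite("pics/F.png",cv2.resize(i,(800,600),interpolation=3))
E
```

```text
0.75 p [ 454.2 -135.5  261.1] j [-0.538  0.178  1.592  0.     1.372 -0.337] F [-0.3  0.2  0.1] grip 0.998 0.0
x [0.2  0.98 0.  ] y [ 0.98 -0.2  -0.  ] z [-0.  0. -1.]
```

View pics/F.png

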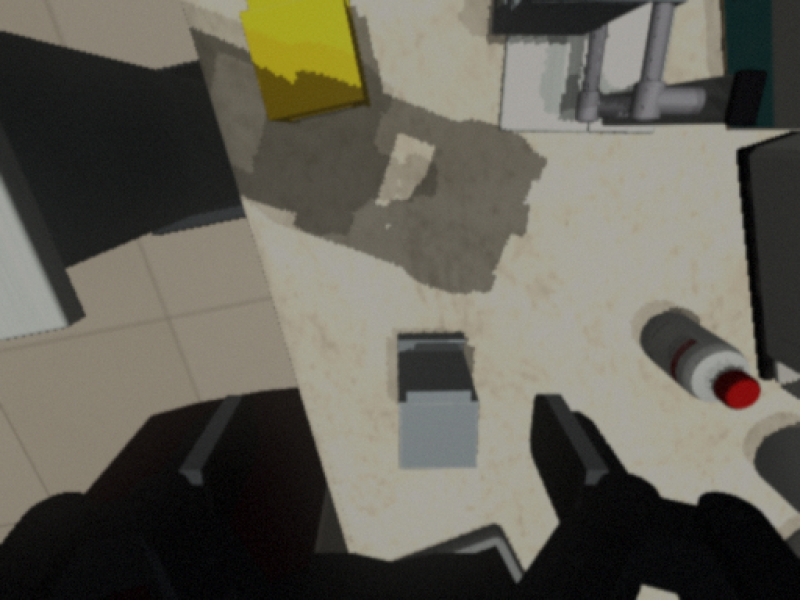

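Bin top: corners (398,392),(478,390),(400,468),(476,467), hook edge (398,335)–(466,335); well aligned. Bottle (700,360) far enough.

```bash
python3 - <<'E'
from h import *
w=cam("wrist")
for z in (90,):
    Q=[onz(w,u*.64,v*.64,z) for u,v in((398,392),(478,390),(476,467),(400,468))]
    print(np.round(Q,0).tolist(),[np.linalg.norm(Q[i]-Q[(i+1)%4]).round(1) for i in range(4)])
# heights: front top edge mid, wrist vs scene & side
a=cam("scene");b=cam("side")
C=lambda u,v:(u/4.6+200,v/4.6+120); D=lambda u,v:(u/4.2+110,v/4.2+160)
for pw,pc,pd in (((400,468),(260,490),None),((476,467),(328,462),None),((400,468),None,(762,88)),((476,467),None,(712,70))):
    r=[ray(w,pw[0]*.64,pw[1]*.64)]+([ray(a,*C(*pc))] if pc else [])+([ray(b,*D(*pd))] if pd else [])
    x,e=tri(r);print(x.round(),np.round(e,1))
print("hook",[onz(w,u*.64,v*.64,0).round().tolist() for u,v in((398,335),(466,335))])
# kin fit test
L=[json.loads(l) for l in open("log.txt")]
L.append([[-.223406,.313471,1.498445,0,1.330988,-.223376],[524.745,.049,230.72],[-.00056,.7071,.7071,-.0003]])
for j,p,q in L:
    R=Ro.from_euler("ZYZYZ",[j[0],j[1]+j[2],j[3],j[4],j[5]]).as_matrix() ; print(R.round(3).tolist(), q2R(q).round(3).tolist())
E
```

```text
[[437.0, -231.0, 90.0], [494.0, -241.0, 90.0], [483.0, -309.0, 90.0], [425.0, -298.0, 90.0]] [np.float64(58.7), np.float64(68.1), np.float64(59.2), np.float64(67.3)]
[ 426. -301.   88.] [1.5 1.5]
[ 484. -312.   86.] [0.5 0.5]
[ 425. -303.   82.] [1.3 1.3]
[ 483. -322.   75.] [0.8 0.8]
hook [[439.0, -226.0, 0.0], [499.0, -238.0, 0.0]]Traceback (most recent call last):
  File "<stdin>", line 17, in <module>
  File "scipy/spatial/transform/_rotation.pyx", line 1413, in scipy.spatial.transform._rotation.Rotation.from_euler
ValueError: Expected axis specification to be a non-empty string of upto 3 characters, got ZYZYZ
```

```bash
cat >> h.py <<'E'
def Rj(j,s4=1,s6=1):
    e=Ro.from_euler
    return (e("z",j[0])*e("y",j[1]+j[2])*e("z",s4*j[3])*e("y",j[4])*e("z",s6*j[5])).as_matrix()
def plan(p1,R1,n,g=1,start=None):
    s=telemetry.sense(); p0,R0=(s["eef_pos"],q2R(s["ee_rot"])) if start is None else start
    r=Ro.from_matrix(R0.T@R1).as_rotvec(); R=R0.copy(); dp=(np.array(p1)-p0)/n; rows=[]
    for k in range(n):
        rows.append([(R.T@dp/200).round(3).tolist(),(r/n/(np.pi/2)).round(4).tolist(),g]); R=R@Ro.from_rotvec(r/n).as_matrix()
    print("max mm",np.linalg.norm(dp).round(1),"deg",np.degrees(np.linalg.norm(r)/n).round(2)); print(json.dumps(rows)); return np.array(p1),R1
def RB(b,lean): # tool y horizontal perpendicular to b, tool z = -Z leaned towards b
    b=np.array([b[0],b[1],0.]);b/=np.linalg.norm(b);Z=np.array([0,0,1.]);c,s=np.cos(lean),np.sin(lean)
    z=-c*Z+s*b;x=c*b+s*Z;return np.c_[x,np.cross(z,x),z]
E
python3 - <<'E'
from h import *
for l in open("log.txt"):
    j,p,q=json.loads(l); print(Rj(j).round(3).tolist(), q2R(q).round(3).tolist())
b=np.array([.17,.985,0]);R=RB(b,np.pi/6);t=R[:,2];G=np.array([458,-279,55.])
print(t,R[:,1])
A=plan(G-100*t,R,6); print("then",(119*t).round(1)); plan(G+19*t,R,4,start=A)
E
```

```text
[[-0.98, 0.2, -0.0], [0.2, 0.98, 0.0], [0.0, 0.0, -1.0]] [[0.2, 0.98, -0.0], [0.98, -0.2, 0.0], [0.0, -0.0, -1.0]]
[ 0.08503721  0.49271561 -0.8660254 ] [ 9.85431221e-01 -1.70074424e-01  1.38777878e-17]
max mm 37.9 deg 5.0
[[[-0.159, 0.028, 0.099], [0.0008, 0.0555, -0.003], 1], [[-0.167, 0.027, 0.085], [0.0008, 0.0555, -0.003], 1], [[-0.174, 0.027, 0.07], [0.0008, 0.0555, -0.003], 1], [[-0.179, 0.026, 0.055], [0.0008, 0.0555, -0.003], 1], [[-0.184, 0.025, 0.039], [0.0008, 0.0555, -0.003], 1], [[-0.186, 0.024, 0.023], [0.0008, 0.0555, -0.003], 1]]
then [  10.1   58.6 -103.1]
max mm 29.8 deg 0.0
[[[0.0, 0.0, 0.149], [0.0, 0.0, 0.0], 1], [[0.0, 0.0, 0.149], [0.0, 0.0, 0.0], 1], [[0.0, 0.0, 0.149], [0.0, 0.0, 0.0], 1], [[0.0, 0.0, 0.149], [0.0, 0.0, 0.0], 1]]
```

Call:
servo_tool:
  deltas:
    - [[-0.16,0.028,0.1],[0.001,0.0555,-0.003],1]
    - [[-0.167,0.027,0.085],[0.001,0.0555,-0.003],1]
    - [[-0.174,0.027,0.07],[0.001,0.0555,-0.003],1]
    - [[-0.18,0.026,0.055],[0.001,0.0555,-0.003],1]
    - [[-0.184,0.025,0.039],[0.001,0.0555,-0.003],1]
    - [[-0.186,0.024,0.023],[0.001,0.0555,-0.003],1]
    - [[0,0,0],[0,0,0],1]
    - [[0,0,0],[0,0,0],1]

```text
time_s: 1.6
eef_pos: [449.3, -328.7, 140.4]
ee_rot: [-0.169, 0.739, 0.622, 0.197]
force: [0.7, 0.7, 1.4]
grip_width: 1.003
grip_force: 0.0
```

```bash
python3 - <<'E'
from h import *
s=st(); O=Ro.from_euler("z",np.pi/2).as_matrix()
for q in(1,-1): print((Rj(s["joints"],q)@O).round(3).tolist())
i=optics.capture("wrist"); cv2.imwrite("pics/w2.png",i)
E
```

```text
1.6 p [ 449.3 -328.7  140.4] j [-1.003  0.643  1.329  0.342  1.576 -0.9  ] F [0.7 0.7 1.4] grip 1.003 0.0
x [0.149 0.852 0.501] y [ 0.985 -0.17  -0.004] z [ 0.082  0.494 -0.865]
[[0.149, 0.985, 0.082], [0.852, -0.17, 0.494], [0.501, -0.004, -0.865]]
[[0.064, 0.873, -0.483], [0.991, 0.002, 0.134], [0.118, -0.487, -0.865]]
```

```bash
cat >> h.py <<'E'
O=Ro.from_euler("z",np.pi/2).as_matrix()
def basis(j):
    e=Ro.from_euler; R1=e("z",j[0]).as_matrix();R2=R1@e("y",j[1]).as_matrix();R3=R1@e("y",j[1]+j[2]).as_matrix();R4=R3@e("z",j[3]).as_matrix()
    return np.c_[np.r_[0,0,1],R1[:,1],R2[:,2],R3[:,2],R3[:,0],R4[:,1],Rj(j)[:,2]]
E
python3 - <<'E'
from h import *
L=[json.loads(l) for l in open("log.txt")]+[[[-.223406,.313471,1.498445,0,1.330988,-.223376],[524.745,.049,230.72],0]]
A=np.vstack([basis(l[0]) for l in L]);y=np.hstack([l[1] for l in L])
for cols in ([0,1,2,3,6],[0,1,2,3,4,6],[0,1,2,3,5,6]):
    x,r,k,sv=np.linalg.lstsq(A[:,cols],y,rcond=None);print(cols,x.round(1),k,sv.round(2),(A[:,cols]@x-y).round(1))
E
```

```text
[0, 1, 2, 3, 6] [178.9 116.2 421.6 392.9 255.8] 5 [2.95 1.78 1.74 0.3  0.18] [ 0.1 -0.1 -0.7  0.4 -0.4  1.1 -0.5  0.  -0.3]
[0, 1, 2, 3, 4, 6] [201.3 116.3 438.9 397.5  39.  255.3] 6 [3.41 1.79 1.74 0.31 0.18 0.03] [ 0.  0. -0.  0.  0. -0. -0. -0.  0.]
[0, 1, 2, 3, 5, 6] [178.9 121.2 421.5 393.   -5.  255.1] 6 [2.95 2.44 1.78 0.3  0.2  0.17] [ 0.2 -0.2 -0.2  0.2 -0.  -0.  -0.4  0.   0.2]
```

Call:
servo_tool:
  deltas:
    - [[0,0,0.15],[0,0,0],1]
    - [[0,0,0.15],[0,0,0],1]
    - [[0,0,0.15],[0,0,0],1]
    - [[0,0,0.145],[0,0,0],1]
    - [[0,0,0],[0,0,0],1]

```text
time_s: 2.15
eef_pos: [458.9, -267.0, 38.1]
ee_rot: [-0.169, 0.738, 0.623, 0.197]
force: [-0.1, 0.5, 0.6]
grip_width: 0.999
grip_force: 0.0
```

```bash
python3 - <<'E'
from h import *
s=st()
a=optics.capture("scene")[170:270,220:310];b=optics.capture("side")[150:240,220:330];w=optics.capture("wrist")
f=lambda i,W:cv2.resize(i,(W,300),interpolation=3)
cv2.imwrite("pics/G.png",np.vstack([np.hstack([f(a,400),f(b,400)]),np.hstack([f(w,400),f(cv2.imread("pics/w2.png"),400)])]))
E
```

```text
2.15 p [ 458.9 -267.    38.1] j [-0.93   0.713  1.517  0.381  1.314 -0.935] F [-0.1  0.5  0.6] grip 0.999 0.0
x [0.146 0.853 0.501] y [ 0.986 -0.167 -0.004] z [ 0.08   0.495 -0.865]
```

View pics/G.png

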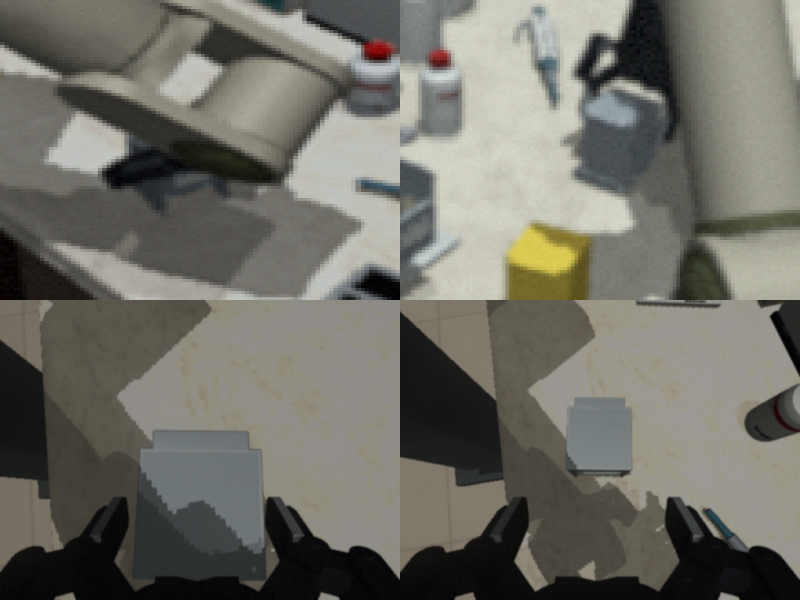

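Call:
servo_tool:
  deltas:
    - [[0,0,0],[0,0,0],0.6]
    - [[0,0,0],[0,0,0],0.6]
    - [[0,0,0],[0,0,0],0.6]
    - [[0,0,0],[0,0,0],0.6]
    - [[0,0,0],[0,0,0],0.6]
    - [[0,0,0],[0,0,0],0.6]
  squeeze: 35

```text
time_s: 2.9
eef_pos: [459.3, -271.7, 40.1]
ee_rot: [-0.166, 0.739, 0.622, 0.197]
force: [-0.3, -1.3, 7.2]
grip_width: 0.703
grip_force: 36.5
```

```bash
cat >> h.py <<'E'
from scipy.optimize import least_squares
W=np.array([201.3,116.3,438.9,397.5,39.0,0,255.3])
LO=np.array([-2.94,-.97,.19,-1.23,.02,-2.88]);HI=np.array([2.94,2.17,2.56,4.37,3.11,2.88])
def fk(j): return basis(j)@W, Rj(j)@O
def ik(p,R,j0=None,wide=False):
    def f(j):
        q,S=fk(j); return np.r_[(q-p)/100,2*Ro.from_matrix(S.T@R).as_rotvec()]
    best=[]
    seeds=[j0] if j0 is not None else []
    az=np.arctan2(p[1],p[0])
    seeds+=[np.array([az-.2,.4,1.6,a,c,e]) for a in(-1,0,1.,2.5,3.5) for c in(.3,1.3) for e in(-2,0,2)] if j0 is None or wide else []
    for s in seeds:
        r=least_squares(f,np.clip(s,LO+.01,HI-.01),bounds=(LO,HI))
        if r.cost<1e-5 and not any(np.abs(r.x-b).max()<.05 for b in best): best.append(r.x)
    return best
E
python3 - <<'E'
from h import *
s=st(); print("fk err",(fk(s["joints"])[0]-s["eef_pos"]).round(1))
for lean in (-54,-40,-64):
  for m in (-98,-75,-55,-30,0):
    b=-np.array([np.cos(np.radians(m)),np.sin(np.radians(m)),0]);R=RB(b,np.radians(lean))
    for y in (-270,-200):
      p=np.array([460,y,48])+19*R[:,2]
      print(lean,m,y,[x.round(2).tolist() for x in ik(p,R)])
E
```

```text
2.9 p [ 459.3 -271.7   40.1] j [-0.935  0.712  1.51   0.382  1.316 -0.935] F [-0.3 -1.3  7.2] grip 0.703 36.5
x [0.149 0.854 0.498] y [ 0.985 -0.172  0.   ] z [ 0.086  0.491 -0.867]
fk err [-0. -0.  0.]
-54 -98 -270 []
-54 -98 -200 []
-54 -75 -270 [[-0.49, 0.62, 2.04, 4.36, 0.68, 1.01]]
-54 -75 -200 []
-54 -55 -270 [[-0.63, 0.57, 2.19, 3.63, 0.59, 1.36]]
-54 -55 -200 [[-0.46, 0.56, 2.23, 3.84, 0.65, 1.29]]
-54 -30 -270 [[-0.88, 0.55, 2.26, 2.65, 0.64, 1.76]]
-54 -30 -200 [[-0.72, 0.53, 2.34, 2.88, 0.68, 1.65]]
-54 0 -270 [[-1.1, 0.58, 2.15, 1.72, 0.82, 2.07]]
-54 0 -200 [[-0.99, 0.54, 2.28, 1.91, 0.8, 1.94]]
-40 -98 -270 [[-0.48, 0.62, 1.82, -1.07, 0.76, 0.49]]
-40 -98 -200 [[-0.35, 0.6, 1.86, -1.03, 0.83, 0.58]]
-40 -75 -270 []
-40 -75 -200 []
-40 -55 -270 [[-0.67, 0.49, 2.1, 4.13, 0.22, 0.82]]
-40 -55 -200 [[-0.51, 0.47, 2.15, 4.31, 0.31, 0.78]]
-40 -30 -270 [[-0.84, 0.47, 2.15, 2.2, 0.25, 2.25]]
-40 -30 -200 [[-0.7, 0.43, 2.23, 2.65, 0.24, 1.91]]
-40 0 -270 [[-1.01, 0.51, 2.07, 1.35, 0.59, 2.52]]
-40 0 -200 [[-0.9, 0.45, 2.19, 1.54, 0.53, 2.42]]
-64 -98 -270 []
-64 -98 -200 []
-64 -75 -270 [[-0.45, 0.7, 2.06, 4.2, 0.9, 1.21]]
-64 -75 -200 [[-0.28, 0.7, 2.08, 4.37, 0.96, 1.19]]
-64 -55 -270 [[-0.61, 0.67, 2.23, 3.55, 0.88, 1.46]]
-64 -55 -200 [[-0.43, 0.66, 2.26, 3.75, 0.93, 1.43]]
-64 -30 -270 [[-0.91, 0.65, 2.31, 2.72, 0.95, 1.65]]
-64 -30 -200 [[-0.74, 0.65, 2.39, 2.91, 1.02, 1.6]]
-64 0 -270 [[-1.15, 0.67, 2.18, 1.84, 1.02, 1.87]]
-64 0 -200 [[-1.05, 0.65, 2.32, 2.01, 1.04, 1.74]]
```

```bash
cat >> h.py <<'E'
XS=np.array([.979,-.203,0]);YS=np.array([.203,.979,0]);Z=np.array([0,0,1.])
def hangR(th):
    z=np.cos(th)*XS-np.sin(th)*Z;x=np.cos(th)*Z+np.sin(th)*XS;return np.c_[x,np.cross(z,x),z]
E
python3 - <<'E'
from h import *
rail=np.array([632,95,132.])
for th in (.15,.4,.7):
    R=hangR(th); p=rail-39*R[:,2]-37*R[:,0]+19*R[:,2]; print("hang",th,p.round(),[x.round(2).tolist() for x in ik(p,R)])
for m in (-98,-75,-55,-30,0,45,80):
    b=np.array([np.cos(np.radians(m)),np.sin(np.radians(m)),0]);R=RB(b,0)
    for y in(-270,-180):print("re",m,y,[x.round(2).tolist() for x in ik(np.array([460,y,25]),R)])
E
```

```text
hang 0.15 [607. 100.  98.] [[0.1, 0.73, 2.11, 3.47, 1.14, -1.67]]
hang 0.4 [600. 102. 106.] [[0.09, 0.55, 2.1, 3.56, 0.71, -1.78]]
hang 0.7 [594. 103. 117.] [[0.06, 0.41, 2.0, 4.17, 0.24, -2.41]]
re -98 -270 [[-0.75, 0.59, 1.69, 0.0, 0.87, 2.53]]
re -98 -180 [[-0.61, 0.52, 1.81, 0.0, 0.81, 2.67]]
re -75 -270 [[-0.75, 0.59, 1.69, 0.0, 0.87, 2.13]]
re -75 -180 [[-0.61, 0.52, 1.81, -0.0, 0.81, 2.27]]
re -55 -270 [[-0.75, 0.59, 1.69, 0.0, 0.87, 1.78]]
re -55 -180 [[-0.61, 0.52, 1.81, 0.0, 0.81, 1.92]]
re -30 -270 [[-0.75, 0.59, 1.69, 0.0, 0.87, 1.34]]
re -30 -180 [[-0.61, 0.52, 1.81, 0.0, 0.81, 1.48]]
re 0 -270 [[-0.75, 0.59, 1.69, -0.0, 0.87, 0.82]]
re 0 -180 [[-0.61, 0.52, 1.81, 0.0, 0.81, 0.96]]
re 45 -270 [[-0.75, 0.59, 1.69, 0.0, 0.87, 0.03]]
re 45 -180 [[-0.61, 0.52, 1.81, 0.0, 0.81, 0.17]]
re 80 -270 [[-0.75, 0.59, 1.69, -0.0, 0.87, -0.58]]
re 80 -180 [[-0.61, 0.52, 1.81, -0.0, 0.81, -0.44]]
```

```bash
cat >> h.py <<'E'
def rows(js,g):
    o=[]; 
    for a,b in zip(js[:-1],js[1:]):
        pa,Ra=fk(a);pb,Rb=fk(b);r=Ro.from_matrix(Ra.T@Rb).as_rotvec()
        o.append([(Ra.T@(pb-pa)/200).round(3).tolist(),(r/(np.pi/2)).round(4).tolist(),g])
    d=np.array([[200*np.linalg.norm(x[0]),90*np.linalg.norm(x[1])] for x in o])
    print("n",len(o),"max",d.max(0).round(1),"jmax",(np.abs(np.diff(js,axis=0)).max(0)/[.167,.167,.21,.22,.22,.22]).round(2))
    for k in range(0,len(o),8): print(json.dumps(o[k:k+8]))
def jpath(wps,ns):
    js=[wps[0]]
    for b,n in zip(wps[1:],ns):
        a=js[-1]; js+=[a+(b-a)*k/n for k in range(1,n+1)]
    return js
def Rbin(x,z): x=np.array(x);z=np.array(z);return np.c_[x,np.cross(z,x),z]
E
python3 - <<'E'
from h import *
s=telemetry.sense();R=q2R(s["ee_rot"]);p=s["eef_pos"];j=s["joints"]
b=R[:,1].copy();b=np.array([-b[1],b[0],0]);b/=np.linalg.norm(b);print("b",b)
Rbt=R.T@Rbin(b,-Z)
m=np.radians(-10);m=np.array([np.cos(m),np.sin(m),0]);e=.108
Rn=Rbin(np.sin(e)*m-np.cos(e)*Z,np.cos(e)*m+np.sin(e)*Z)@Rbt.T
G=np.array([460,-250,51.]);pl=G+19*Rn[:,2]
jl=ik(pl,Rn);jh=ik(pl+[0,0,90],Rn,jl[0]); print([x.round(2) for x in jl],[x.round(2) for x in jh])
j1=ik(p+[0,0,90],R,j)[0]
js=jpath([j,j1,jh[0],jl[0]],[3,20,4])
go=Rbt.T@[0,0,0]
for q in js[3::4]:
    P,S=fk(q);B=S@Rbt;g=P-19*S[:,2];C=[g+B@(np.array([x,y,z])-[-7,0,33]) for x in(-30,47) for y in(-30,30) for z in(0,90)]
    print(q.round(2),g.round(),"low",min(c[2] for c in C).round(),"j5")
rows(js,.6)
np.save("lay.npy",np.r_[pl,Rn.ravel()]);np.save("Rbt.npy",Rbt)
E
```

```text
b [0.17156056 0.98517358 0.        ]
[array([-1.08,  0.67,  2.29,  2.17,  1.05,  1.73])] [array([-1.08,  0.38,  2.3 ,  2.  ,  0.91,  2.03])]
[-0.94  0.59  1.46  0.37  1.48 -0.87] [ 458. -281.  147.] low 90.0 j5
[-0.96  0.54  1.63  0.7   1.37 -0.29] [ 487. -237.  147.] low 81.0 j5
[-0.99  0.5   1.79  1.02  1.25  0.29] [ 510. -216.  156.] low 92.0 j5
[-1.02  0.46  1.96  1.35  1.14  0.87] [ 516. -218.  163.] low 101.0 j5
[-1.05  0.42  2.13  1.67  1.03  1.45] [ 501. -234.  160.] low 99.0 j5
[-1.08  0.38  2.3   2.    0.91  2.03] [ 460. -250.  141.] low 84.0 j5
[-1.08  0.67  2.29  2.17  1.05  1.73] [ 460. -250.   51.] low -6.0 j5
n 27 max [30.1 13.2] jmax [0.04 0.44 0.2  0.37 0.25 0.66]
[[[0.07, 0.007, -0.132], [-0.0006, 0.0005, -0.0001], 0.6], [[0.075, 0.0, -0.13], [0.0, 0.0, -0.0], 0.6], [[0.079, -0.007, -0.128], [0.0006, -0.0006, 0.0001], 0.6], [[0.062, 0.033, 0.041], [-0.0384, 0.0359, 0.1093], 0.6], [[0.062, 0.021, 0.038], [-0.0333, 0.0401, 0.1121], 0.6], [[0.06, 0.01, 0.034], [-0.0277, 0.0434, 0.1148], 0.6], [[0.055, 0.001, 0.03], [-0.022, 0.0458, 0.1174], 0.6], [[0.049, -0.006, 0.026
[... 430 characters left out ...]
2], 0.6], [[0.017, 0.001, -0.013], [0.0231, 0.0383, 0.1345], 0.6]]
[[[0.021, 0.004, -0.018], [0.0266, 0.0354, 0.1357], 0.6], [[0.026, 0.006, -0.023], [0.0299, 0.0323, 0.1367], 0.6], [[0.032, 0.006, -0.028], [0.0329, 0.0289, 0.1377], 0.6], [[0.039, 0.003, -0.032], [0.0356, 0.0253, 0.1385], 0.6], [[0.046, -0.001, -0.037], [0.038, 0.0215, 0.1391], 0.6], [[0.053, -0.009, -0.041], [0.0401, 0.0174, 0.1397], 0.6], [[0.058, -0.018, -0.045], [0.0419, 0.0131, 0.1402], 0.6], [[0.097, -0.002, 0.052], [-0.0041, -0.0012, 0.0011], 0.6]]
[[[0.101, -0.001, 0.047], [-0.0012, -0.0006, 0.0005], 0.6], [[0.105, -0.0, 0.043], [0.0014, 0.0003, -0.0003], 0.6], [[0.109, 0.001, 0.038], [0.0039, 0.0016, -0.0013], 0.6]]
```

```bash
python3 - <<'E'
from h import *
s=telemetry.sense();R=q2R(s["ee_rot"]);p=s["eef_pos"];j=s["joints"]
Rbt=np.load("Rbt.npy")
m=np.radians(-10);m=np.array([np.cos(m),np.sin(m),0]);e=.089
Rn=Rbin(np.sin(e)*m-np.cos(e)*Z,np.cos(e)*m+np.sin(e)*Z)@Rbt.T
G=np.array([460,-250,50.]);pl=G+19*Rn[:,2]
jl=ik(pl,Rn)[0];jh=ik(pl+[0,0,60],Rn,jl)[0]
j1=ik(p+[0,0,60],R,j)[0]
rows(jpath([j,j1,jh,jl],[2,33,4]),.6)
print("lay",pl.round(1)); np.save("lay.npy",np.r_[pl,Rn.ravel()])
E
```

```text
n 39 max [30.1  7.9] jmax [0.02 0.3  0.12 0.23 0.25 0.39]
[[[0.073, 0.004, -0.131], [-0.0003, 0.0003, -0.0001], 0.6], [[0.077, -0.003, -0.129], [0.0003, -0.0003, 0.0001], 0.6], [[0.04, 0.019, 0.027], [-0.0234, 0.0225, 0.0666], 0.6], [[0.04, 0.014, 0.026], [-0.0215, 0.024, 0.0676], 0.6], [[0.039, 0.01, 0.024], [-0.0195, 0.0253, 0.0686], 0.6], [[0.038, 0.006, 0.023], [-0.0174, 0.0264, 0.0695], 0.6], [[0.036, 0.002, 0.022], [-0.0154, 0.0273, 0.0705], 0.6], [[0.034, -0.001, 0.02], [-0.0133, 0.0281, 0.0714], 0.6]]
[[[0.032, -0.003, 0.018], [-0.0112, 0.0287, 0.0723], 0.6], [[0.03, -0.006, 0.017], [-0.0091, 0.0291, 0.0731], 0.6], [[0.027, -0.007, 0.015], [-0.007, 0.0293, 0.0739], 0.6], [[0.024, -0.009, 0.013], [-0.0049, 0.0294, 0.0747], 0.6], [[0.022, -0.009, 0.012], [-0.003, 0.0294, 0.0755], 0.6], [[0.019, -0.01, 0.01], [-0.001, 0.0292, 0.0762], 0.6], [[0.017, -0.01, 0.008], [0.0009, 0.0289, 0.0769], 0.6], [[0.015, -0.009, 0.006], [0.0027, 0.0285, 0.0775], 0.6]]
[[[0.013, -0.008, 0.004], [0.0044, 0.028, 0.0782], 0.6], [[0.012, -0.007, 0.002], [0.0061, 0.0274, 0.0788], 0.6], [[0.011, -0.006
[... 501 characters left out ...]
 0.002, -0.017], [0.0194, 0.0182, 0.0829], 0.6], [[0.023, 0.001, -0.018], [0.0205, 0.017, 0.0831], 0.6], [[0.026, -0.0, -0.02], [0.0215, 0.0157, 0.0833], 0.6], [[0.028, -0.002, -0.022], [0.0224, 0.0144, 0.0835], 0.6], [[0.03, -0.005, -0.023], [0.0233, 0.013, 0.0837], 0.6]]
[[[0.033, -0.008, -0.025], [0.0242, 0.0116, 0.0838], 0.6], [[0.034, -0.011, -0.026], [0.0249, 0.0101, 0.0839], 0.6], [[0.036, -0.015, -0.028], [0.0256, 0.0085, 0.084], 0.6], [[0.065, -0.001, 0.034], [-0.0017, -0.0006, 0.0005], 0.6], [[0.067, -0.001, 0.032], [-0.0005, -0.0003, 0.0002], 0.6], [[0.069, 0.0, 0.03], [0.0006, 0.0002, -0.0002], 0.6], [[0.071, 0.001, 0.028], [0.0017, 0.0007, -0.0005], 0.6]]
lay [ 477. -253.   42.]
```

Call:
servo_tool:
  deltas:
    - [[0.073,0.004,-0.131],[0,0,0],0.6]
    - [[0.077,-0.003,-0.129],[0,0,0],0.6]
    - [[0.04,0.019,0.027],[-0.0234,0.0225,0.0666],0.6]
    - [[0.04,0.014,0.026],[-0.0215,0.024,0.0676],0.6]
    - [[0.039,0.01,0.024],[-0.0195,0.0253,0.0686],0.6]
    - [[0.038,0.006,0.023],[-0.0174,0.0264,0.0695],0.6]
    - [[0.036,0.002,0.022],[-0.0154,0.0273,0.0705],0.6]
    - [[0.034,-0.001,0.02],[-0.0133,0.0281,0.0714],0.6]

```text
time_s: 3.7
eef_pos: [490.8, -226.2, 101.0]
ee_rot: [-0.231, 0.881, 0.309, 0.276]
force: [-0.1, -0.7, -1.2]
grip_width: 0.697
grip_force: 37.6
```

Call:
servo_tool:
  deltas:
    - [[0.032,-0.003,0.018],[-0.0112,0.0287,0.0723],0.6]
    - [[0.03,-0.006,0.017],[-0.0091,0.0291,0.0731],0.6]
    - [[0.027,-0.007,0.015],[-0.007,0.0293,0.0739],0.6]
    - [[0.024,-0.009,0.013],[-0.0049,0.0294,0.0747],0.6]
    - [[0.022,-0.009,0.012],[-0.003,0.0294,0.0755],0.6]
    - [[0.019,-0.01,0.01],[-0.001,0.0292,0.0762],0.6]
    - [[0.017,-0.01,0.008],[0.0009,0.0289,0.0769],0.6]
    - [[0.015,-0.009,0.006],[0.0027,0.0285,0.0775],0.6]

```text
time_s: 4.5
eef_pos: [524.0, -202.3, 115.8]
ee_rot: [-0.362, 0.864, -0.174, 0.305]
force: [0.1, 0.4, -1.2]
grip_width: 0.692
grip_force: 37.6
```

Call:
servo_tool:
  deltas:
    - [[0.013,-0.008,0.004],[0.0044,0.028,0.0782],0.6]
    - [[0.012,-0.007,0.002],[0.0061,0.0274,0.0788],0.6]
    - [[0.011,-0.006,0.0],[0.0077,0.0268,0.0793],0.6]
    - [[0.01,-0.004,-0.002],[0.0092,0.026,0.0798],0.6]
    - [[0.01,-0.003,-0.004],[0.0107,0.0253,0.0803],0.6]
    - [[0.011,-0.001,-0.006],[0.0121,0.0244,0.0808],0.6]
    - [[0.011,0.0,-0.007],[0.0135,0.0235,0.0812],0.6]
    - [[0.013,0.001,-0.009],[0.0148,0.0225,0.0816],0.6]

```text
time_s: 5.3
eef_pos: [531.0, -214.9, 124.2]
ee_rot: [0.485, -0.591, 0.6, -0.238]
force: [-0.2, -0.1, -2.4]
grip_width: 0.698
grip_force: 37.6
```

Call:
servo_tool:
  deltas:
    - [[0.014,0.002,-0.011],[0.016,0.0215,0.082],0.6]
    - [[0.016,0.003,-0.013],[0.0172,0.0205,0.0823],0.6]
    - [[0.018,0.003,-0.015],[0.0183,0.0194,0.0826],0.6]
    - [[0.021,0.002,-0.017],[0.0194,0.0182,0.0829],0.6]
    - [[0.023,0.001,-0.018],[0.0205,0.017,0.0831],0.6]
    - [[0.026,0,-0.02],[0.0215,0.0157,0.0833],0.6]
    - [[0.028,-0.002,-0.022],[0.0224,0.0144,0.0835],0.6]
    - [[0.03,-0.005,-0.023],[0.0233,0.013,0.0837],0.6]

```text
time_s: 6.1
eef_pos: [499.5, -243.7, 111.8]
ee_rot: [0.54, -0.123, 0.826, -0.102]
force: [-0.5, -0.8, -0.9]
grip_width: 0.698
grip_force: 37.6
```

Call:
servo_tool:
  deltas:
    - [[0.033,-0.008,-0.025],[0.0242,0.0116,0.0838],0.6]
    - [[0.034,-0.011,-0.026],[0.0249,0.0101,0.0839],0.6]
    - [[0.036,-0.015,-0.028],[0.0256,0.0085,0.084],0.6]
    - [[0,0,0],[0,0,0],0.6]
    - [[0,0,0],[0,0,0],0.6]

```text
time_s: 6.6
eef_pos: [477.2, -252.6, 101.3]
ee_rot: [0.536, 0.072, 0.84, -0.047]
force: [-0.3, 0.9, -1.3]
grip_width: 0.695
grip_force: 37.7
```

```bash
python3 - <<'E'
from h import *
s=st(); L=np.load("lay.npy");pl=L[:3];Rn=L[3:].reshape(3,3)
Rbt=np.load("Rbt.npy"); print("bin now",(q2R(s["ee_rot"])@Rbt).round(3).tolist(), "goal",(Rn@Rbt).round(3).tolist())
plan(pl+[0,0,1],Rn,5,.6)
i=optics.capture("wrist"); j=optics.capture("side")[140:240,200:333]
cv2.imwrite("pics/H.png",np.hstack([cv2.resize(i,(400,300)),cv2.resize(j,(400,300),interpolation=3)]))
E
```

```text
6.6 p [ 477.2 -252.6  101.3] j [-1.07   0.468  2.301  2.055  0.931  1.932] F [-0.3  0.9 -1.3] grip 0.695 37.7
x [-0.415  0.07  -0.907] y [ 0.171  0.985 -0.002] z [ 0.894 -0.156 -0.42 ]
bin now [[0.086, 0.171, 0.982], [-0.017, 0.985, -0.17], [-0.996, -0.002, 0.088]] goal [[0.088, 0.174, 0.981], [-0.015, 0.985, -0.173], [-0.996, 0.0, 0.089]]
max mm 11.7 deg 0.04
[[[0.053, -0.0, 0.024], [0.0002, -0.0001, 0.0004], 0.6], [[0.053, -0.0, 0.024], [0.0002, -0.0001, 0.0004], 0.6], [[0.053, -0.0, 0.024], [0.0002, -0.0001, 0.0004], 0.6], [[0.053, -0.0, 0.024], [0.0002, -0.0001, 0.0004], 0.6], [[0.053, -0.0, 0.024], [0.0002, -0.0001, 0.0004], 0.6]]
```

Call:
servo_tool:
  deltas:
    - [[0.053,0,0.024],[0,0,0],0.6]
    - [[0.053,0,0.024],[0,0,0],0.6]
    - [[0.053,0,0.024],[0,0,0],0.6]
    - [[0.053,0,0.024],[0,0,0],0.6]
    - [[0.035,0,0.016],[0,0,0],0.6]
    - [[0,0,0],[0,0,0],0.6]

```text
time_s: 7.3
eef_pos: [476.5, -252.1, 46.0]
ee_rot: [0.536, 0.073, 0.84, -0.046]
force: [-0.8, -0.6, -1.4]
grip_width: 0.693
grip_force: 37.7
```

Call:
servo_tool:
  deltas:
    - [[0.009,0,0.004],[0,0,0],0.6]
    - [[0.009,0,0.004],[0,0,0],0.6]
    - [[0,0,0],[0,0,0],0.6]

```text
time_s: 7.6
eef_pos: [476.4, -252.1, 42.9]
ee_rot: [0.536, 0.073, 0.84, -0.046]
force: [-0.0, 0.5, -2.0]
grip_width: 0.695
grip_force: 37.7
```

Still no contact; go down a little more until touch.

Call:
servo_tool:
  deltas:
    - [[0.009,0,0.004],[0,0,0],0.6]
    - [[0,0,0],[0,0,0],0.6]

```text
time_s: 7.8
eef_pos: [476.6, -252.2, 41.5]
ee_rot: [0.537, 0.073, 0.839, -0.046]
force: [-2.2, 1.3, 4.4]
grip_width: 0.7
grip_force: 37.8
```

Call:
servo_tool:
  deltas:
    - [[0.009,0,0.004],[0,0,0],0.6]
    - [[0,0,0],[0,0,0],0.6]

```text
time_s: 8.0
eef_pos: [476.9, -252.1, 40.3]
ee_rot: [0.538, 0.073, 0.839, -0.046]
force: [-4.0, 3.0, 10.5]
grip_width: 0.699
grip_force: 34.5
```

Call:
servo_tool:
  deltas:
    - [[0,0,0],[0,0,0],0.95]
    - [[0,0,0],[0,0,0],0.95]
    - [[0,0,0],[0,0,0],0.95]
    - [[0,0,0],[0,0,0],0.95]
    - [[-0.02,0,-0.15],[0,0,0],0.95]
    - [[-0.02,0,-0.2],[0,0,0],0.95]
    - [[-0.02,0,-0.2],[0,0,0],0.95]
    - [[0,0,0],[0,0,0],0.95]

```text
time_s: 8.8
eef_pos: [380.6, -236.9, 97.2]
ee_rot: [0.536, 0.076, 0.84, -0.048]
force: [-0.4, -0.6, -1.4]
grip_width: 0.95
grip_force: 0.0
```

```bash
python3 - <<'E'
from h import *
s=st(); j=s["joints"]
m=np.array([.985,-.173,0]); R=RB(m,0)
p=np.array([440,-240,260.])   # look down, camera ahead in +m, looking back
jt=ik(p,R); print([x.round(2) for x in jt])
js=jpath([j,jt[0]],[16]); print([fk(q)[0][2].round() for q in js[::3]]); rows(js,1)
E
```

```text
8.8 p [ 380.6 -236.9   97.2] j [-1.396  0.42   2.523  1.83   1.076  1.784] F [-0.4 -0.6 -1.4] grip 0.95 0.0
x [-0.414  0.075 -0.907] y [0.178 0.984 0.   ] z [ 0.893 -0.162 -0.421]
[array([-0.73,  0.24,  1.52,  0.  ,  1.38,  1.01])]
[np.float64(97.0), np.float64(123.0), np.float64(137.0), np.float64(150.0), np.float64(176.0), np.float64(233.0)]
n 16 max [31.4 12.3] jmax [0.25 0.07 0.3  0.52 0.09 0.22]
[[[-0.078, 0.067, 0.053], [-0.0701, -0.0148, -0.1164], 1], [[-0.075, 0.054, 0.048], [-0.0694, -0.0148, -0.116], 1], [[-0.071, 0.042, 0.042], [-0.0688, -0.0146, -0.1155], 1], [[-0.064, 0.029, 0.034], [-0.0684, -0.0141, -0.1147], 1], [[-0.056, 0.018, 0.026], [-0.0681, -0.0135, -0.1136], 1], [[-0.046, 0.008, 0.016], [-0.0681, -0.0128, -0.1122], 1], [[-0.035, 0.0, 0.005], [-0.0683, -0.0119, -0.1105], 1], [[-0.023, -0.006, -0.008], [-0.0687, -0.0109, -0.1084], 1]]
[[[-0.011, -0.009, -0.023], [-0.0694, -0.0099, -0.1059], 1], [[0.002, -0.009, -0.038], [-0.0703, -0.0089, -0.1029], 1], [[0.014, -0.006, -0.055], [-0.0715, -0.008, -0.0994], 1], [[0.024, -0.0, -0.073], [-0.0728, -0.0073, -0.0954], 1], [[0.032, 0.008, -0.091], [-0.0743, -0.0069, -0.0909], 1], [[0.038, 0.02, -0.109], [-0.0758, -0.0068, -0.0857], 1], [[0.04, 0.034, -0.127], [-0.0773, -0.0071, -0.0801], 1], [[0.038, 0.05, -0.144], [-0.0786, -0.0078, -0.0739], 1]]
```

```bash
python3 - <<'E'
from h import *
s=telemetry.sense(); j=s["joints"];R0=q2R(s["ee_rot"])
m=np.array([.985,-.173,0]); R=RB(m,0)
ju=ik(s["eef_pos"]+[0,0,90],R0,j)[0]
jt=ik(np.array([430,-240,260.]),R)[0]
js=jpath([j,ju,jt],[2,22]); print([fk(q)[0].round().tolist() for q in js[2::4]]); rows(js,1)
E
```

```text
[[381.0, -237.0, 187.0], [411.0, -207.0, 195.0], [422.0, -185.0, 197.0], [422.0, -179.0, 199.0], [420.0, -194.0, 211.0], [424.0, -223.0, 238.0]]
n 24 max [46.5  8.9] jmax [0.18 1.13 0.2  0.56 0.13 1.11]
[[[-0.216, -0.009, -0.086], [-0.0063, -0.0063, 0.001], 1], [[-0.194, 0.01, -0.102], [0.0063, 0.0063, -0.001], 1], [[-0.03, 0.045, 0.03], [-0.0449, 0.0087, -0.0873], 1], [[-0.03, 0.039, 0.028], [-0.0447, 0.0071, -0.0871], 1], [[-0.03, 0.033, 0.025], [-0.0445, 0.0055, -0.0868], 1], [[-0.029, 0.027, 0.023], [-0.0443, 0.0041, -0.0865], 1], [[-0.027, 0.022, 0.02], [-0.044, 0.0028, -0.0862], 1], [[-0.025, 0.017, 0.017], [-0.0437, 0.0016, -0.0857], 1]]
[[[-0.022, 0.012, 0.014], [-0.0435, 0.0005, -0.0853], 1], [[-0.018, 0.008, 0.01], [-0.0432, -0.0006, -0.0847], 1], [[-0.014, 0.004, 0.006], [-0.043, -0.0015, -0.0841], 1], [[-0.009, 0.002, 0.002], [-0.0428, -0.0024, -0.0833], 1], [[-0.005, -0.0, -0.002], [-0.0427, -0.0032, -0.0825], 1], [[0.0, -0.001, -0.007], [-0.0426, -0.004, -0.0815], 1], [[0.005, -0.001, -0.011], [-0.0426, -0.0048, -0.0805], 1], [[0.01, -0.0, -0.016], [-0.0427, -0.0056, -0.0793], 1]]
[[[0.015, 0.002, -0.022], [-0.0428, -0.0064, -0.078], 1], [[0.019, 0.004, -0.027], [-0.043, -0.0072, -0.0766], 1], [[0.023, 0.007, -0.032], [-0.0432, -0.0082, -0.0751], 1], [[0.026, 0.012, -0.038], [-0.0434, -0.0092, -0.0734], 1], [[0.028, 0.016, -0.043], [-0.0436, -0.0102, -0.0716], 1], [[0.029, 0.022, -0.049], [-0.0437, -0.0114, -0.0697], 1], [[0.029, 0.027, -0.054], [-0.0439, -0.0127, -0.0677], 1], [[0.029, 0.033, -0.06], [-0.0439, -0.0141, -0.0655], 1]]
```

Call:
servo_tool:
  deltas:
    - [[-0.14,0,-0.065],[0,0,0],1]
    - [[-0.136,0,-0.065],[0,0,0],1]
    - [[-0.134,0,-0.06],[0,0,0],1]
    - [[-0.03,0.045,0.03],[-0.0425,0.008,-0.084],1]
    - [[-0.03,0.039,0.028],[-0.0425,0.007,-0.084],1]
    - [[-0.03,0.033,0.025],[-0.0425,0.0055,-0.084],1]
    - [[-0.029,0.027,0.023],[-0.0425,0.0041,-0.084],1]

```text
time_s: 9.5
eef_pos: [413.8, -205.7, 194.8]
ee_rot: [0.494, -0.221, 0.838, -0.071]
force: [0.3, -0.4, 0.0]
grip_width: 1.004
grip_force: 0.0
```

Call:
servo_tool:
  deltas:
    - [[-0.027,0.022,0.02],[-0.0425,0.0028,-0.084],1]
    - [[-0.025,0.017,0.017],[-0.0425,0.0016,-0.084],1]
    - [[-0.022,0.012,0.014],[-0.0425,0.0005,-0.084],1]
    - [[-0.018,0.008,0.01],[-0.0425,-0.0006,-0.084],1]
    - [[-0.014,0.004,0.006],[-0.0425,-0.0015,-0.084],1]
    - [[-0.009,0.002,0.002],[-0.0425,-0.0024,-0.0833],1]
    - [[-0.005,0,-0.002],[-0.0427,-0.0032,-0.0825],1]
    - [[0,-0.001,-0.007],[-0.0426,-0.004,-0.0815],1]

```text
time_s: 10.3
eef_pos: [425.3, -178.5, 199.1]
ee_rot: [-0.324, 0.723, -0.604, 0.086]
force: [-0.1, 0.7, 0.0]
grip_width: 0.999
grip_force: 0.0
```

Call:
servo_tool:
  deltas:
    - [[0.005,-0.001,-0.011],[-0.0426,-0.0048,-0.0805],1]
    - [[0.01,0,-0.016],[-0.0427,-0.0056,-0.0793],1]
    - [[0.015,0.002,-0.022],[-0.0428,-0.0064,-0.078],1]
    - [[0.019,0.004,-0.027],[-0.043,-0.0072,-0.0766],1]
    - [[0.023,0.007,-0.032],[-0.0432,-0.0082,-0.0751],1]
    - [[0.026,0.012,-0.038],[-0.0434,-0.0092,-0.0734],1]
    - [[0.028,0.016,-0.043],[-0.0436,-0.0102,-0.0716],1]
    - [[0.029,0.022,-0.049],[-0.0437,-0.0114,-0.0697],1]

```text
time_s: 11.1
eef_pos: [426.3, -222.5, 237.1]
ee_rot: [-0.075, 0.977, -0.199, 0.029]
force: [-0.7, -0.2, 0.1]
grip_width: 1.003
grip_force: 0.0
```

Call:
servo_tool:
  deltas:
    - [[0.029,0.027,-0.054],[-0.0439,-0.0127,-0.0677],1]
    - [[0.029,0.033,-0.06],[-0.0439,-0.0141,-0.0655],1]
    - [[0,0,0],[0,0,0],1]
    - [[0,0,0],[0,0,0],1]

```text
time_s: 11.5
eef_pos: [431.1, -239.7, 257.8]
ee_rot: [-0.01, 0.995, -0.1, 0.003]
force: [-0.6, 0.5, -0.6]
grip_width: 0.997
grip_force: 0.0
```

```bash
python3 - <<'E'
from h import *
s=st(); i=optics.capture("wrist"); cv2.imwrite("pics/w3.png",i); j=optics.capture("side"); cv2.imwrite("pics/s3.png",j)
v=cv2.resize(i,(800,600),interpolation=3); v[:200,:200]=cv2.resize(j[140:220,220:300],(200,200),interpolation=3); cv2.imwrite("pics/I.png",v)
E
```

```text
11.5 p [ 431.1 -239.7  257.8] j [-0.756  0.225  1.543  0.02   1.381  1.011] F [-0.6  0.5 -0.6] grip 0.997 0.0
x [ 0.98  -0.198  0.004] y [-0.198 -0.98  -0.021] z [ 0.008  0.019 -1.   ]
```

View pics/I.png

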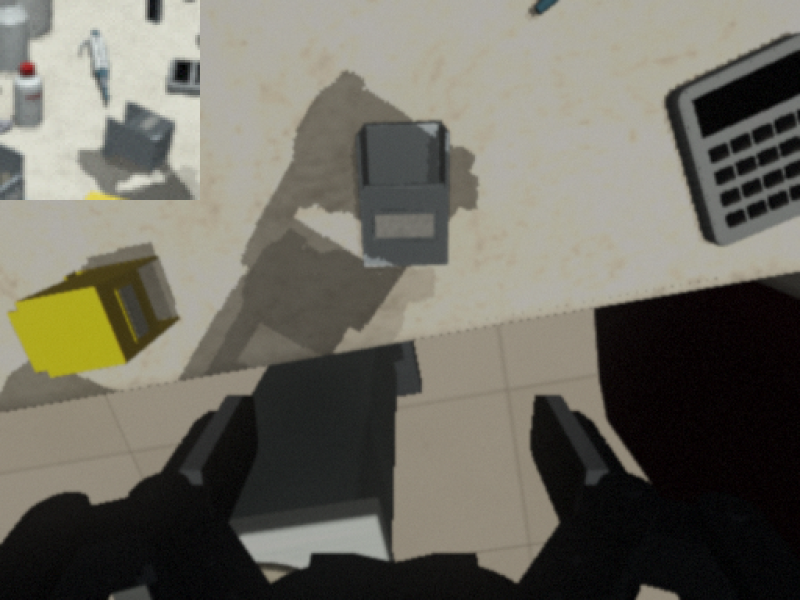

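Bin lies on its back, mouth away from the robot: floor-end edge (363,265)–(447,263), mouth end (360,123)–(447,122), label (404,225).

```bash
python3 - <<'E'
from h import *
s=json.loads(open("log.txt").readlines()[-1]); w=cam("wrist",dict(eef_pos=np.array(s[1]),ee_rot=s[2]))
q=lambda u,v,z:onz(w,u*.64,v*.64,z)
f1,f2=q(363,265,68.7),q(447,263,68.7);m1,m2=q(360,123,76.7),q(447,122,76.7);r1,r2=q(361,185,73.6),q(448,184,73.6)
for a,b in((f1,f2),(r1,r2),(m1,m2)): print(a.round(1),b.round(1),np.linalg.norm(a-b).round(1))
F=(f1+f2)/2;M=(m1+m2)/2;d=(M-F);print("len",np.linalg.norm(d).round(1),"dir",(d/np.linalg.norm(d)).round(3),"ctr45",((F+M)/2).round(1))
# height check: floor-end corners wrist vs side (side img px of mouth end top corner unknown) 
E
```

```text
[ 429.  -213.9   68.7] [ 419.  -272.5   68.7] 59.4
[ 483.9 -225.2   73.6] [ 473.2 -281.7   73.6] 57.4
[ 521.6 -233.3   76.7] [ 511.3 -287.    76.7] 54.7
len 94.3 dir [ 0.98  -0.18   0.085] ctr45 [ 470.2 -251.7   72.7]
```

```bash
python3 - <<'E'
from h import *
m=np.array([.983,-.18,0]);R=RB(m,.089);t=R[:,2];G=np.array([471,-251.5,43.])
A=plan(G-71*t,R,4,1); plan(G+19*t,R,3,1,start=A); print(G+19*t)
E
```

```text
max mm 37.1 deg 1.28
[[[0.044, 0.008, 0.18], [-0.0031, 0.0135, -0.0032], 1], [[0.04, 0.007, 0.181], [-0.0031, 0.0135, -0.0032], 1], [[0.036, 0.006, 0.182], [-0.0031, 0.0135, -0.0032], 1], [[0.032, 0.006, 0.183], [-0.0031, 0.0135, -0.0032], 1]]
max mm 30.0 deg 0.0
[[[-0.0, 0.0, 0.15], [0.0, 0.0, 0.0], 1], [[-0.0, 0.0, 0.15], [0.0, 0.0, 0.0], 1], [[-0.0, 0.0, 0.15], [0.0, 0.0, 0.0], 1]]
[ 472.66114866 -251.80417778   24.07519984]
```

Call:
servo_tool:
  deltas:
    - [[0.044,0.008,0.18],[-0.003,0.0135,-0.003],1]
    - [[0.04,0.007,0.181],[-0.003,0.0135,-0.003],1]
    - [[0.036,0.006,0.182],[-0.003,0.0135,-0.003],1]
    - [[0.032,0.006,0.183],[-0.003,0.0135,-0.003],1]
    - [[0,0,0],[0,0,0],1]

```text
time_s: 12.1
eef_pos: [462.8, -249.7, 110.2]
ee_rot: [0.002, 0.995, -0.091, 0.041]
force: [-1.1, 0.2, 0.3]
grip_width: 0.998
grip_force: 0.0
```

Call:
servo_tool:
  deltas:
    - [[0,0,0.15],[0,0,0],1]
    - [[0,0,0.15],[0,0,0],1]
    - [[0,0,0.14],[0,0,0],1]
    - [[0,0,0],[0,0,0],1]

```text
time_s: 12.5
eef_pos: [471.5, -252.3, 25.6]
ee_rot: [0.003, 0.995, -0.091, 0.043]
force: [0.0, 0.1, -0.2]
grip_width: 0.999
grip_force: 0.0
```

Call:
servo_tool:
  deltas:
    - [[0,0,0],[0,0,0],0.6]
    - [[0,0,0],[0,0,0],0.6]
    - [[0,0,0],[0,0,0],0.6]
    - [[0,0,0],[0,0,0],0.6]
    - [[0,0,0],[0,0,0],0.6]
    - [[0,0,0],[0,0,0],0.6]
  squeeze: 45

```text
time_s: 13.1
eef_pos: [473.3, -253.8, 29.2]
ee_rot: [0.006, 0.995, -0.09, 0.046]
force: [-1.3, 0.7, 5.9]
grip_width: 0.699
grip_force: 47.2
```

```bash
python3 - <<'E'
from h import *
s=st(); j=s["joints"];R=q2R(s["ee_rot"])
# path: lift 130, then to view/hang pre-pose
rail=np.array([632,95,132.])
th=.45;Rh=hangR(th); seat=rail+30*Z-25*XS; p=seat-39*Rh[:,2]-37*Rh[:,0]+19*Rh[:,2]
jh=ik(p,Rh); print("pre",p.round(),[x.round(2) for x in jh])
ju=ik(s["eef_pos"]+[0,0,150],R,j)[0]
js=jpath([j,ju,jh[0]],[4,40]); 
for q in js[4::6]:
    P,S=fk(q); c=P+84*S[:,0]-142*S[:,2]; print(q.round(2),P.round(),S[:,2].round(2),"camz",c[2].round())
E
```

```text
13.1 p [ 473.3 -253.8   29.2] j [-0.732  0.549  1.746  0.065  0.768  0.974] F [-1.3  0.7  5.9] grip 0.699 47.2
x [ 0.98  -0.179  0.092] y [-0.18  -0.984  0.004] z [ 0.09  -0.02  -0.996]
pre [574. 107. 137.] [array([ 0.1 ,  0.42,  2.14,  3.66,  0.59, -1.88])]
[-0.73  0.34  1.61  0.05  1.12  1.  ] [ 473. -254.  179.] [ 0.09 -0.02 -1.  ] camz 328.0
[-0.61  0.35  1.69  0.59  1.04  0.57] [ 565. -101.  178.] [ 0.38  0.32 -0.87] camz 336.0
[-0.48  0.36  1.77  1.13  0.96  0.14] [628.  16. 215.] [ 0.61  0.52 -0.6 ] camz 361.0
[-0.36  0.37  1.85  1.67  0.88 -0.3 ] [666.  85. 255.] [ 0.79  0.52 -0.32] camz 377.0
[-0.23  0.39  1.93  2.22  0.8  -0.73] [680. 110. 270.] [ 0.91  0.37 -0.16] camz 373.0
[-0.1   0.4   2.01  2.76  0.72 -1.16] [667. 110. 246.] [ 0.98  0.14 -0.15] camz 349.0
[ 0.02  0.41  2.09  3.3   0.64 -1.59] [622. 106. 187.] [ 0.95 -0.07 -0.29] camz 309.0
```

```bash
python3 - <<'E'
from h import *
s=telemetry.sense(); j=s["joints"];R=q2R(s["ee_rot"])
Rh=hangR(.45); 
for tgt in ([500,70,250],):
    ju=ik(s["eef_pos"]+[0,0,150],R,j)[0]; pu=fk(ju)[0]
    jh=ik(np.array(tgt,float),Rh); print([x.round(2) for x in jh])
    J=jpath([ju,jh[0]],[34]); K=[ju]
    mid=np.array([450,-120,270.])
    for k,q in enumerate(J[1:],1):
        a=k/34; p=(pu*(1-2*a)+mid*2*a) if a<.5 else mid*(2-2*a)+np.array(tgt)*(2*a-1)
        r=ik(p,fk(q)[1],K[-1]); 
        if not r: print("fail",k); break
        K.append(r[0])
    for q in K[::6]:
        P,S=fk(q); print(q.round(2),P.round(),S[:,2].round(2),S[:,0].round(2))
    rows(jpath([j,ju],[4])+K[1:],.6)
E
```

```text
[array([ 0.  , -0.02,  2.27,  3.86,  0.28, -2.18])]
[-0.73  0.34  1.61  0.05  1.12  1.  ] [ 473. -254.  179.] [ 0.09 -0.02 -1.  ] [ 0.98 -0.18  0.09]
[-0.98  0.2   1.85  0.72  1.16  0.11] [ 465. -207.  211.] [ 0.52  0.3  -0.8 ] [0.82 0.06 0.56]
[-1.13  0.14  2.13  1.21  1.3  -0.51] [ 457. -159.  243.] [ 0.81  0.39 -0.43] [0.44 0.06 0.89]
[-1.13  0.05  2.41  1.63  1.34 -0.87] [ 453. -109.  269.] [ 0.96  0.24 -0.14] [0.14 0.02 0.99]
[-0.73  0.01  2.56  2.29  1.06 -1.16] [471. -42. 262.] [ 1.   -0.01 -0.09] [0.09 0.   1.  ]
[-0.19 -0.03  2.42  3.14  0.55 -1.58] [488.  25. 255.] [ 0.95 -0.18 -0.27] [ 0.26 -0.04  0.96]
n 38 max [38.7  6.9] jmax [0.6  0.32 0.23 0.97 0.41 0.87]
[[[0.036, 0.011, -0.179], [0.0006, 0.0004, -0.0002], 0.6], [[0.024, 0.004, -0.185], [0.0002, 0.0001, -0.0001], 0.6], [[0.011, -0.003, -0.19], [-0.0002, -0.0001, 0.0001], 0.6], [[-0.002, -0.01, -0.193], [-0.0006, -0.0004, 0.0003], 0.6], [[-0.011, -0.037, -0.028], [0.0476, 0.0444, -0.0403], 0.6], [[-0.007, -0.04, -0.026], [0.0433, 0.047, -0.038], 0.6], [[-0.003, -0.042, -0.023], [0.0388, 0.0492, -0.0356], 0.6], [[0.001
[... 1126 characters left out ...]
055, 0.019], [-0.0272, -0.0019, 0.0013], 0.6], [[-0.004, -0.055, 0.017], [-0.026, -0.0064, 0.0018], 0.6], [[-0.004, -0.056, 0.014], [-0.0243, -0.0106, 0.0021], 0.6], [[-0.004, -0.057, 0.012], [-0.0222, -0.0144, 0.0024], 0.6], [[-0.004, -0.057, 0.01], [-0.0198, -0.0179, 0.0025], 0.6], [[-0.004, -0.057, 0.009], [-0.017, -0.021, 0.0026], 0.6]]
[[[-0.004, -0.057, 0.007], [-0.014, -0.0236, 0.0026], 0.6], [[-0.004, -0.058, 0.006], [-0.0108, -0.0258, 0.0025], 0.6], [[-0.004, -0.058, 0.005], [-0.0075, -0.0275, 0.0025], 0.6], [[-0.004, -0.058, 0.005], [-0.0041, -0.0287, 0.0023], 0.6], [[-0.004, -0.058, 0.005], [-0.0007, -0.0294, 0.0022], 0.6], [[-0.004, -0.058, 0.005], [0.0026, -0.0297, 0.002], 0.6]]
```

```bash
python3 - <<'E'
from h import *
s=telemetry.sense(); j=s["joints"];R=q2R(s["ee_rot"])
Rh=hangR(.45); N=30
for mid,tgt in (((540,-110,280),(545,80,235)),):
    mid=np.array(mid,float);ju=ik(s["eef_pos"]+[0,0,150],R,j)[0]; pu=fk(ju)[0]
    jh=ik(np.array(tgt,float),Rh); print([x.round(2) for x in jh])
    J=jpath([ju,jh[0]],[N]); K=[ju]
    for k,q in enumerate(J[1:],1):
        a=k/N; p=(pu*(1-2*a)+mid*2*a) if a<.5 else mid*(2-2*a)+np.array(tgt)*(2*a-1)
        r=ik(p,fk(q)[1],K[-1]); 
        if not r: print("fail",k); break
        K.append(r[0])
    for q in K[::6]:
        P,S=fk(q); print(q.round(2),P.round(),S[:,2].round(2),S[:,0].round(2))
    rows(jpath([j,ju],[4])+K[1:],.6)
E
```

```text
[array([ 0.03,  0.12,  2.17,  3.84,  0.33, -2.14])]
[-0.73  0.34  1.61  0.05  1.12  1.  ] [ 473. -254.  179.] [ 0.09 -0.02 -1.  ] [ 0.98 -0.18  0.09]
[-0.93  0.24  1.8   0.79  1.17  0.1 ] [ 500. -196.  220.] [ 0.56  0.34 -0.76] [0.79 0.07 0.61]
[-0.96  0.22  2.04  1.39  1.23 -0.5 ] [ 527. -139.  260.] [ 0.85  0.4  -0.34] [0.36 0.03 0.93]
[-0.76  0.18  2.3   2.03  1.13 -0.96] [541. -72. 271.] [ 0.98  0.18 -0.09] [ 0.1  -0.01  1.  ]
[-0.31  0.14  2.36  2.83  0.79 -1.37] [543.   4. 253.] [ 0.98 -0.09 -0.16] [ 0.16 -0.03  0.99]
[ 0.03  0.12  2.17  3.84  0.33 -2.14] [545.  80. 235.] [ 0.88 -0.18 -0.43] [ 0.43 -0.09  0.9 ]
n 34 max [38.7  7.8] jmax [0.49 0.32 0.26 0.98 0.4  0.87]
[[[0.036, 0.011, -0.179], [0.0006, 0.0004, -0.0002], 0.6], [[0.024, 0.004, -0.185], [0.0002, 0.0001, -0.0001], 0.6], [[0.011, -0.003, -0.19], [-0.0002, -0.0001, 0.0001], 0.6], [[-0.002, -0.01, -0.193], [-0.0006, -0.0004, 0.0003], 0.6], [[0.016, -0.051, -0.032], [0.0547, 0.0487, -0.0455], 0.6], [[0.022, -0.052, -0.027], [0.0494, 0.052, -0.0426], 0.6], [[0.028, -0.052, -0.02], [0.0438, 0.0547, -0.0395], 0.6], [[0.03
[... 895 characters left out ...]
.014], [-0.0319, 0.0077, -0.0002], 0.6], [[-0.016, -0.062, 0.011], [-0.0318, 0.0016, 0.0006], 0.6]]
[[[-0.016, -0.063, 0.008], [-0.0309, -0.0043, 0.0012], 0.6], [[-0.016, -0.063, 0.005], [-0.0293, -0.0099, 0.0017], 0.6], [[-0.016, -0.063, 0.002], [-0.0271, -0.015, 0.0019], 0.6], [[-0.016, -0.063, 0.0], [-0.0243, -0.0197, 0.002], 0.6], [[-0.016, -0.063, -0.002], [-0.0211, -0.0238, 0.002], 0.6], [[-0.017, -0.063, -0.003], [-0.0175, -0.0274, 0.0019], 0.6], [[-0.017, -0.063, -0.004], [-0.0137, -0.0303, 0.0017], 0.6], [[-0.017, -0.063, -0.005], [-0.0096, -0.0325, 0.0015], 0.6]]
[[[-0.018, -0.062, -0.005], [-0.0055, -0.0341, 0.0012], 0.6], [[-0.018, -0.062, -0.004], [-0.0014, -0.035, 0.001], 0.6]]
```

Call:
servo_tool:
  deltas:
    - [[0.036,0.011,-0.179],[0,0,0],0.6]
    - [[0.024,0.004,-0.185],[0,0,0],0.6]
    - [[0.011,-0.003,-0.19],[0,0,0],0.6]
    - [[-0.002,-0.01,-0.193],[0,0,0],0.6]
    - [[0.016,-0.051,-0.032],[0.0547,0.0487,-0.0455],0.6]
    - [[0.022,-0.052,-0.027],[0.0494,0.052,-0.0426],0.6]
    - [[0.028,-0.052,-0.02],[0.0438,0.0547,-0.0395],0.6]
    - [[0.032,-0.052,-0.014],[0.0378,0.0568,-0.0363],0.6]

```text
time_s: 13.9
eef_pos: [490.9, -214.7, 205.9]
ee_rot: [-0.119, 0.966, 0.046, 0.223]
force: [-0.5, 0.6, -2.5]
grip_width: 0.7
grip_force: 49.8
```

Call:
servo_tool:
  deltas:
    - [[0.036,-0.05,-0.008],[0.0316,0.0582,-0.0331],0.6]
    - [[0.039,-0.049,-0.002],[0.0252,0.0589,-0.0299],0.6]
    - [[0.042,-0.047,0.003],[0.0187,0.0589,-0.0267],0.6]
    - [[0.043,-0.045,0.009],[0.0122,0.0581,-0.0235],0.6]
    - [[0.044,-0.043,0.013],[0.0058,0.0564,-0.0205],0.6]
    - [[0.043,-0.041,0.018],[-0.0004,0.0541,-0.0176],0.6]
    - [[0.043,-0.04,0.021],[-0.0063,0.0509,-0.0148],0.6]
    - [[0.042,-0.039,0.024],[-0.0117,0.0471,-0.0122],0.6]

```text
time_s: 14.7
eef_pos: [526.3, -138.3, 259.2]
ee_rot: [-0.161, 0.808, 0.13, 0.551]
force: [-0.5, 0.4, -2.6]
grip_width: 0.699
grip_force: 49.9
```

Call:
servo_tool:
  deltas:
    - [[0.041,-0.039,0.027],[-0.0167,0.0426,-0.0098],0.6]
    - [[0.04,-0.039,0.028],[-0.0211,0.0376,-0.0076],0.6]
    - [[0.038,-0.04,0.029],[-0.0248,0.0321,-0.0056],0.6]
    - [[-0.014,-0.059,0.024],[-0.0277,0.0263,-0.0039],0.6]
    - [[-0.015,-0.06,0.021],[-0.0299,0.0202,-0.0024],0.6]
    - [[-0.015,-0.061,0.018],[-0.0313,0.0139,-0.0012],0.6]
    - [[-0.015,-0.062,0.014],[-0.0319,0.0077,-0.0002],0.6]
    - [[-0.016,-0.062,0.011],[-0.0318,0.0016,0.0006],0.6]

```text
time_s: 15.5
eef_pos: [540.8, -46.0, 264.2]
ee_rot: [-0.034, 0.735, 0.021, 0.677]
force: [0.6, -0.8, -1.9]
grip_width: 0.699
grip_force: 49.9
```

Call:
servo_tool:
  deltas:
    - [[-0.016,-0.063,0.008],[-0.0309,-0.0043,0.0012],0.6]
    - [[-0.016,-0.063,0.005],[-0.0293,-0.0099,0.0017],0.6]
    - [[-0.016,-0.063,0.002],[-0.0271,-0.015,0.0019],0.6]
    - [[-0.016,-0.063,0],[-0.0243,-0.0197,0.002],0.6]
    - [[-0.016,-0.063,-0.002],[-0.0211,-0.0238,0.002],0.6]
    - [[-0.017,-0.063,-0.003],[-0.0175,-0.0274,0.0019],0.6]
    - [[-0.017,-0.063,-0.004],[-0.0137,-0.0303,0.0017],0.6]
    - [[-0.017,-0.063,-0.005],[-0.0096,-0.0325,0.0015],0.6]

```text
time_s: 16.3
eef_pos: [543.5, 56.4, 240.8]
ee_rot: [0.054, 0.814, -0.08, 0.573]
force: [1.0, -0.1, -1.6]
grip_width: 0.698
grip_force: 49.9
```

Call:
servo_tool:
  deltas:
    - [[-0.018,-0.062,-0.005],[-0.0055,-0.0341,0.0012],0.6]
    - [[-0.018,-0.062,-0.004],[-0.0014,-0.035,0.001],0.6]
    - [[0,0,0],[0,0,0],0.6]
    - [[0,0,0],[0,0,0],0.6]

```text
time_s: 16.7
eef_pos: [544.3, 80.4, 234.4]
ee_rot: [0.053, 0.843, -0.087, 0.529]
force: [0.4, 0.3, -1.5]
grip_width: 0.696
grip_force: 49.8
```

```bash
python3 - <<'E'
from h import *
s=st(); i=optics.capture("wrist"); cv2.imwrite("pics/w4.png",i); j=optics.capture("side"); cv2.imwrite("pics/s4.png",j);k=optics.capture("scene"); cv2.imwrite("pics/c4.png",k)
u=cv2.resize(i,(400,300),interpolation=3); v=cv2.resize(j[120:285,120:340],(400,300),interpolation=3); w=cv2.resize(k[90:240,180:380],(400,300),interpolation=3)
# full wrist doubled: crop upper part
cv2.imwrite("pics/K.png",np.vstack([np.hstack([u,w]),np.hstack([v,cv2.resize(j[150:240,150:270],(400,300),interpolation=3)])]))
E
```

```text
16.7 p [544.3  80.4 234.4] j [ 0.033  0.115  2.178  3.836  0.335 -2.131] F [ 0.4  0.3 -1.5] grip 0.696 49.8
x [ 0.425 -0.089  0.901] y [-0.202 -0.979 -0.002] z [ 0.882 -0.182 -0.435]
```

View pics/K.png

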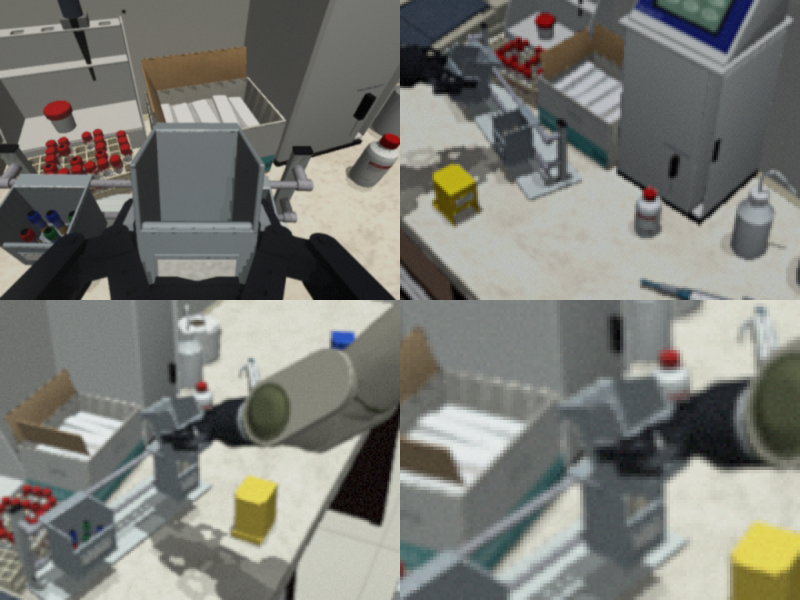

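Bin is held upright and tilted, hook leading (rim at wrist (152–240,123)); rail seen left (90,187) and right (285,185); wide bin at left (50,225). Now measure rail line and gap by line detection.

```bash
python3 - <<'E'
from h import *
L0=dict(eef_pos=np.array([524.745,.049,230.72]),ee_rot=[-.00056,.70712,.70709,-.00034])
w=cam("wrist",L0)
def lines(img,x0,x1,y0,y1,ml):
    g=cv2.cvtColor(cv2.imread(img),cv2.COLOR_BGR2GRAY); l=cv2.createLineSegmentDetector().detect(g)[0][:,0]
    return [a for a in l if np.hypot(a[2]-a[0],a[3]-a[1])>ml and x0<a[0]<x1 and y0<a[1]<y1]
for a in sorted(lines("pics/c.png",265,470,0,270,18),key=lambda a:a[0]):
    P=[onz(w,a[i],a[i+1],132)[:2].round().tolist() for i in(0,2)]; print((a*800/512).round().astype(int).tolist(),P,"yaw",np.degrees(np.arctan2(P[1][1]-P[0][1],P[1][0]-P[0][0])).round(1))
E
```

```text
[423, 266, 443, 187] [[541.0, 16.0], [550.0, 57.0]] yaw 77.6
[429, 302, 422, 266] [[544.0, -3.0], [540.0, 16.0]] yaw 101.9
[430, 270, 446, 208] [[544.0, 14.0], [551.0, 46.0]] yaw 77.7
[439, 257, 431, 288] [[549.0, 21.0], [545.0, 4.0]] yaw -103.2
[446, 184, 535, 205] [[551.0, 58.0], [596.0, 48.0]] yaw -12.5
[447, 225, 439, 255] [[553.0, 38.0], [549.0, 22.0]] yaw -104.0
[473, 134, 490, 68] [[563.0, 81.0], [569.0, 110.0]] yaw 78.3
[485, 326, 431, 316] [[575.0, -17.0], [545.0, -11.0]] yaw 168.7
[490, 67, 508, 1] [[569.0, 110.0], [575.0, 137.0]] yaw 77.5
[504, 281, 513, 253] [[583.0, 8.0], [587.0, 23.0]] yaw 75.1
[505, 219, 568, 234] [[581.0, 41.0], [614.0, 33.0]] yaw -13.6
[513, 1, 478, 136] [[578.0, 137.0], [565.0, 81.0]] yaw -103.1
[517, 142, 533, 83] [[584.0, 78.0], [590.0, 104.0]] yaw 77.0
[532, 162, 522, 190] [[592.0, 68.0], [589.0, 55.0]] yaw -103.0
[537, 204, 548, 169] [[597.0, 48.0], [600.0, 65.0]] yaw 80.0
[541, 146, 562, 75] [[596.0, 76.0], [602.0, 107.0]] yaw 79.0
[545, 391, 558, 349] [[611.0, -57.0], [616.0, -31.0]] yaw 79.1
[545, 397, 585, 467] [[612.0, -61.0], [641.0, -109.
[... 869 characters left out ...]
, 59.0]] yaw 90.0
[630, 362, 657, 101] [[657.0, -39.0], [648.0, 96.0]] yaw 93.8
[641, 116, 663, 56] [[642.0, 89.0], [647.0, 115.0]] yaw 79.1
[643, 395, 639, 476] [[668.0, -60.0], [674.0, -115.0]] yaw -83.8
[649, 379, 626, 360] [[669.0, -49.0], [654.0, -38.0]] yaw 143.7
[661, 99, 798, 84] [[650.0, 97.0], [711.0, 103.0]] yaw 5.6
[677, 269, 662, 384] [[672.0, 15.0], [677.0, -53.0]] yaw -85.8
[682, 418, 718, 454] [[693.0, -75.0], [719.0, -99.0]] yaw -42.7
[689, 0, 604, 230] [[654.0, 137.0], [632.0, 35.0]] yaw -102.2
[694, 130, 681, 237] [[668.0, 83.0], [671.0, 32.0]] yaw -86.6
[702, 36, 702, 1] [[663.0, 123.0], [660.0, 136.0]] yaw 103.0
[706, 51, 743, 50] [[666.0, 117.0], [683.0, 117.0]] yaw 0.0
```

```bash
cat >> h.py <<'E'
XS=np.array([.977,-.212,0]);YS=np.array([.212,.977,0])
def lsd(img,x0,x1,y0,y1,ml):
    g=cv2.cvtColor(cv2.imread(img),cv2.COLOR_BGR2GRAY); l=cv2.createLineSegmentDetector().detect(g)[0][:,0]
    return [a for a in l if np.hypot(a[2]-a[0],a[3]-a[1])>ml and x0<min(a[0],a[2]) and max(a[0],a[2])<x1 and y0<min(a[1],a[3]) and max(a[1],a[3])<y1]
E
python3 - <<'E'
from h import *
b=cam("side");s=json.loads(open("log.txt").readlines()[-1]); w=cam("wrist",dict(eef_pos=np.array(s[1]),ee_rot=s[2]))
def show(c,ls,sc,zs):
    for a in ls:
        o=[]
        for z in zs:
            P=[onz(c,a[i],a[i+1],z) for i in(0,2)]; o.append([[round(float(p@XS)),round(float(p@YS))] for p in P])
        print((a*sc).round().astype(int).tolist(),o)
print("axis xs",np.array([626,35,0])@XS, np.array([648.5,137,0])@XS, np.array([607.5,-57,0])@XS)
print("side lines (crop D coords), (xs,ys) at z132,140")
ls=lsd("pics/b.png",110,235,180,300,9)
show(b,[(a-[110,160,110,160]) for a in []],1,[132])
for a in ls:
    o=[[[round(float(onz(b,a[i],a[i+1],z)@v)) for v in(XS,YS)] for i in(0,2)] for z in(132,140)]
    print(((a-[110,160,110,160])*4.2).round().astype(int).tolist(),o)
print("w4 (400 scale)")
for a in lsd("pics/w4.png",0,175,215,330,12)+lsd("pics/w4.png",335,420,215,260,8):
    o=[[[round(float(onz(w,a[i],a[i+1],z)@v)) for v in(XS,YS)] for i in(0,2)] for z in(132,140)]
    print((a/1.28).round().astype(int).tolist(),o)
E
```

```text
axis xs 604.182 604.5405 605.6115
side lines (crop D coords), (xs,ys) at z132,140
[75, 112, 223, 143] [[[875, 254], [742, 210]], [[863, 261], [733, 217]]]
[245, 188, 91, 152] [[[682, 242], [817, 283]], [[673, 249], [806, 290]]]
[428, 109, 389, 164] [[[646, 69], [616, 149]], [[637, 78], [607, 157]]]
[226, 140, 249, 187] [[[744, 206], [681, 239]], [[734, 213], [672, 246]]]
[43, 278, 83, 298] [[[713, 407], [673, 403]], [[704, 412], [664, 409]]]
[499, 176, 500, 260] [[[536, 108], [466, 190]], [[529, 117], [460, 198]]]
[447, 150, 506, 173] [[[593, 106], [534, 102]], [[585, 114], [527, 111]]]
[396, 244, 395, 181] [[[540, 223], [596, 164]], [[532, 230], [588, 172]]]
[233, 213, 354, 87] [[[665, 270], [720, 81]], [[656, 276], [710, 90]]]
[316, 404, 278, 426] [[[465, 380], [470, 410]], [[458, 386], [463, 415]]]
[231, 87, 189, 103] [[[803, 147], [811, 186]], [[793, 155], [801, 194]]]
[306, 355, 310, 402] [[[504, 351], [469, 382]], [[497, 357], [462, 387]]]
[307, 307, 397, 243] [[[540, 315], [540, 221]], [[532, 321], [533, 229]]]
[322, 110, 232, 88] [[[715, 125], [801, 148]], [[705, 133], [790, 
[... 5446 characters left out ...]
, 294, 190] [[[591, 59], [593, 77]], [[586, 63], [587, 81]]]
[312, 180, 313, 189] [[[608, 51], [595, 55]], [[602, 56], [589, 59]]]
[296, 181, 279, 181] [[[606, 71], [606, 93]], [[600, 75], [600, 96]]]
[305, 171, 307, 177] [[[622, 56], [612, 56]], [[615, 61], [606, 61]]]
[269, 180, 278, 180] [[[608, 105], [608, 94]], [[601, 108], [601, 97]]]
[264, 178, 263, 187] [[[610, 111], [597, 115]], [[604, 113], [591, 117]]]
[271, 186, 295, 187] [[[599, 104], [598, 75]], [[593, 107], [592, 79]]]
[300, 186, 310, 187] [[[599, 69], [597, 57]], [[593, 73], [591, 62]]]
[294, 179, 291, 169] [[[609, 73], [625, 73]], [[603, 77], [618, 77]]]
[280, 190, 276, 201] [[[593, 95], [578, 103]], [[588, 98], [573, 106]]]
```

```bash
python3 - <<'E'
from h import *
s=json.loads(open("log.txt").readlines()[-1]); m=optics.camera_model("wrist");M=np.array(m["mount"]);f=192/np.tan(np.radians(m["vfov"])/2)
for a in lsd("pics/w4.png",160,350,140,384,22):
    print((a).round().astype(int).tolist())
# predicted pixels, nominal grasp: grasp pt at bin (x0,0,z0) -> tool coords: tool x=z-z0, tool z=x-x0-19
def pix(x,y,z,x0,z0):
    P=np.linalg.inv(M)@np.array([z-z0,-y,x-x0-19,1]); return (P[:2]/P[2]*f+[m["cx"],m["cy"]]).round(1)
for x0,z0 in((0,45),(-5,45),(0,50)):
    print(x0,z0,{n:pix(*q,x0,z0).tolist() for n,q in dict(backrim=(47,30,90),backinner=(27,27,90),fronttop=(-30,30,55),frontbot=(-30,30,0),sidefronttop=(-30,30,90)).items()})
E
```

```text
[276, 353, 306, 354]
[199, 354, 227, 353]
[227, 354, 252, 359]
[252, 359, 276, 354]
[347, 286, 334, 259]
[310, 165, 337, 160]
[322, 285, 184, 284]
[182, 147, 187, 177]
[170, 294, 170, 266]
[325, 326, 330, 293]
[172, 281, 177, 328]
[301, 332, 203, 332]
[172, 207, 186, 186]
[179, 329, 188, 354]
[214, 157, 283, 157]
[306, 168, 334, 217]
[199, 169, 205, 282]
[302, 198, 303, 176]
[202, 168, 302, 168]
[331, 218, 324, 293]
[295, 281, 301, 199]
[180, 292, 173, 214]
[303, 164, 199, 164]
[181, 296, 322, 297]
[186, 291, 269, 291]
[277, 291, 318, 291]
[199, 327, 306, 328]
[304, 324, 199, 324]
0 45 {'backrim': [197.6, 154.8], 'backinner': [197.0, 163.5], 'fronttop': [168.5, 294.6], 'frontbot': [179.9, 402.4], 'sidefronttop': [159.2, 206.2]}
-5 45 {'backrim': [199.0, 152.9], 'backinner': [198.6, 161.2], 'fronttop': [171.9, 286.2], 'frontbot': [182.4, 391.4], 'sidefronttop': [163.3, 200.7]}
0 50 {'backrim': [198.1, 163.4], 'backinner': [197.6, 173.1], 'fronttop': [169.7, 305.8], 'frontbot': [180.8, 410.8], 'sidefronttop': [160.7, 220.0]}
```

```bash
cat >> h.py <<'E'
def tcp_for(seat,th,x0=-4,z0=47):
    R=hangR(th); return np.asarray(seat)-(82-z0)*R[:,0]-(39-x0-19)*R[:,2],R
RAIL=604*XS+248.5*YS+132*Z
E
python3 - <<'E'
from h import *
R=hangR(.45)
p,_=tcp_for(RAIL+35*R[:,0],.45); p1=p.copy()
s=telemetry.sense(); a=s["eef_pos"]+54.5*YS
A=plan(a,R,2,.6); B=plan(p,R,4,.6,start=A); C=plan(p-24*R[:,0],R,3,.6,start=B); print(p,C[0],RAIL)
for q in (A,B,C): print(ik(q[0],q[1],s["joints"])[0].round(2))
print([x.round(2) for th in(.3,.15,0) for x in ik(*tcp_for(RAIL,th))])
E
```

```text
max mm 27.2 deg 0.26
[[[0.0, -0.136, 0.001], [-0.0026, 0.0008, 0.0008], 0.6], [[0.0, -0.136, 0.001], [-0.0026, 0.0008, 0.0008], 0.6]]
max mm 28.3 deg 0.0
[[[-0.065, -0.001, 0.125], [-0.0, -0.0, -0.0], 0.6], [[-0.065, -0.001, 0.125], [-0.0, -0.0, -0.0], 0.6], [[-0.065, -0.001, 0.125], [-0.0, -0.0, -0.0], 0.6], [[-0.065, -0.001, 0.125], [-0.0, -0.0, -0.0], 0.6]]
max mm 8.0 deg 0.0
[[[-0.04, 0.0, 0.0], [-0.0, -0.0, -0.0], 0.6], [[-0.04, 0.0, 0.0], [-0.0, -0.0, -0.0], 0.6], [[-0.04, 0.0, 0.0], [-0.0, -0.0, -0.0], 0.6]]
[621.67631634 119.31797486 142.43917282] [611.4772445  121.53107949 120.82844236] [642.79   114.7365 132.    ]
[ 0.19  0.19  2.09  4.18  0.42 -2.38]
[ 0.13  0.48  2.    3.78  0.53 -1.99]
[ 0.14  0.52  2.03  3.73  0.58 -1.93]
[array([ 0.15,  0.63,  2.07,  3.6 ,  0.86, -1.77]), array([ 0.15,  0.74,  2.07,  3.55,  1.11, -1.7 ]), array([ 0.15,  0.85,  2.04,  3.52,  1.33, -1.66])]
```

Call:
servo_tool:
  deltas:
    - [[0,-0.136,0.001],[-0.0026,0.001,0.001],0.6]
    - [[0,-0.136,0.001],[-0.0026,0.001,0.001],0.6]
    - [[-0.065,0,0.125],[0,0,0],0.6]
    - [[-0.065,0,0.125],[0,0,0],0.6]
    - [[-0.065,0,0.125],[0,0,0],0.6]
    - [[-0.065,0,0.125],[0,0,0],0.6]
    - [[0,0,0],[0,0,0],0.6]
    - [[0,0,0],[0,0,0],0.6]

```text
time_s: 17.65
eef_pos: [621.3, 119.0, 142.7]
ee_rot: [0.056, 0.842, -0.09, 0.528]
force: [-0.1, -0.2, -1.8]
grip_width: 0.699
grip_force: 49.6
```

```bash
python3 - <<'E'
from h import *
s=st(); w=cam("wrist",s); i=optics.capture("wrist"); cv2.imwrite("pics/w5.png",i)
j=optics.capture("side"); cv2.imwrite("pics/s5.png",j)
R=q2R(s["ee_rot"])
print("tgt",tcp_for(RAIL+35*hangR(.45)[:,0],.45)[0].round(1))
bp=lambda x,y,z:s["eef_pos"]+R@np.array([z-47,-y,x+4-19])
print("pred backrim",[proj(w,bp(47,y,90)).round().tolist() for y in(30,-30)],"rail +-50",[proj(w,RAIL+k*YS+e*Z).round().tolist() for k in(-60,60) for e in(0,)])
for a in lsd("pics/w5.png",60,440,100,300,16):
    if abs(a[3]-a[1])<.3*abs(a[2]-a[0]): print(a.round().astype(int).tolist(),[[round(float(onz(w,a[k],a[k+1],132)@v)) for v in(XS,YS)] for k in(0,2)])
E
```

```text
17.65 p [621.3 119.  142.7] j [ 0.127  0.476  2.004  3.783  0.525 -1.991] F [-0.1 -0.2 -1.8] grip 0.699 49.6
x [ 0.425 -0.093  0.9  ] y [-0.212 -0.977 -0.001] z [ 0.88  -0.191 -0.435]
tgt [621.7 119.3 142.4]
pred backrim [[199.0, 157.0], [303.0, 157.0]] rail +-50 [[350.0, 230.0], [151.0, 230.0]]
[74, 189, 106, 182] [[638, 369], [645, 349]]
[80, 184, 62, 188] [[643, 367], [640, 377]]
[392, 242, 336, 242] [[595, 166], [595, 199]]
[374, 137, 404, 131] [[698, 148], [708, 120]]
[261, 158, 375, 136] [[672, 241], [700, 147]]
[322, 285, 184, 285] [[568, 211], [568, 282]]
[149, 225, 165, 221] [[608, 310], [611, 301]]
[412, 215, 387, 214] [[616, 147], [616, 163]]
[138, 225, 122, 226] [[607, 317], [607, 326]]
[381, 227, 339, 225] [[606, 169], [607, 194]]
[102, 168, 84, 172] [[660, 357], [656, 368]]
[83, 163, 101, 160] [[666, 373], [670, 361]]
[179, 145, 201, 141] [[688, 305], [693, 288]]
[142, 152, 159, 148] [[679, 332], [684, 321]]
[202, 167, 302, 167] [[662, 284], [661, 211]]
[241, 156, 219, 156] [[674, 256], [675, 272]]
[146, 245, 127, 244] [[593, 309], [593, 320]]
[181, 297, 322, 297] [[561, 283], [561, 212]]
[186, 292, 318, 292] [[564, 281], [564, 214]]
[337, 236, 388, 236] [[599, 197], [599, 167]]
[123, 237, 167, 236] [[599, 323], [599, 298]]
[303, 164, 199, 164] [[665, 209], [665, 286]]
[337, 204, 434, 182] [[625, 192], [646, 120]]
[350, 171, 367, 167] [[656, 176], [661, 163]]
[303, 156, 287, 156] [[674, 208], [674, 221]]
[342, 251, 386, 251] [[589, 196], [589, 172]]
```

Call:
servo_tool:
  deltas:
    - [[-0.04,0,0],[0,0,0],0.6]
    - [[-0.04,0,0],[0,0,0],0.6]
    - [[0,0,0],[0,0,0],0.6]

```text
time_s: 18.05
eef_pos: [613.8, 121.2, 127.1]
ee_rot: [0.056, 0.843, -0.09, 0.528]
force: [0.1, 0.0, -1.4]
grip_width: 0.696
grip_force: 49.7
```

Call:
servo_tool:
  deltas:
    - [[-0.02,0,0],[0,0,0],0.6]
    - [[-0.02,0,0],[0,0,0],0.6]
    - [[0,0,0],[0,0,0],0.6]

```text
time_s: 18.35
eef_pos: [611.1, 121.8, 120.5]
ee_rot: [0.056, 0.843, -0.09, 0.528]
force: [-0.7, -0.5, -1.9]
grip_width: 0.697
grip_force: 49.7
```

Call:
servo_tool:
  deltas:
    - [[-0.02,0,0],[0,0,0],0.6]
    - [[0,0,0],[0,0,0],0.6]

```text
time_s: 18.55
eef_pos: [609.5, 122.1, 117.1]
ee_rot: [0.056, 0.842, -0.09, 0.528]
force: [0.4, -0.7, -1.3]
grip_width: 0.691
grip_force: 49.7
```

Call:
servo_tool:
  deltas:
    - [[-0.015,0,0],[0,0,0],0.6]
    - [[0,0,0],[0,0,0],0.6]

```text
time_s: 18.75
eef_pos: [608.9, 122.3, 115.2]
ee_rot: [0.056, 0.842, -0.09, 0.529]
force: [3.8, -1.9, -1.6]
grip_width: 0.696
grip_force: 49.4
```

Call:
servo_tool:
  deltas:
    - [[-0.01,0,0],[0,0,0],0.6]
    - [[0,0,0],[0,0,0],0.6]

```text
time_s: 18.95
eef_pos: [608.1, 122.4, 113.5]
ee_rot: [0.056, 0.842, -0.09, 0.529]
force: [6.2, -0.9, -1.0]
grip_width: 0.693
grip_force: 49.7
```

Call:
servo_tool:
  deltas:
    - [[0,0,0.008],[0,0,0],0.6]
    - [[-0.008,0,0],[0,0,0],0.6]
    - [[0,0,0],[0,0,0],0.6]

```text
time_s: 19.25
eef_pos: [607.8, 122.5, 110.2]
ee_rot: [0.056, 0.843, -0.09, 0.528]
force: [-0.2, -0.8, -1.3]
grip_width: 0.697
grip_force: 50.1
```

Call:
servo_tool:
  deltas:
    - [[-0.008,0,0.003],[0,0,0],0.6]
    - [[0,0,0],[0,0,0],0.6]

```text
time_s: 19.45
eef_pos: [607.9, 122.5, 108.8]
ee_rot: [0.056, 0.842, -0.09, 0.528]
force: [0.1, 0.7, -1.9]
grip_width: 0.696
grip_force: 50.1
```

Call:
servo_tool:
  deltas:
    - [[-0.008,0,0.003],[0,0,0],0.6]
    - [[0,0,0],[0,0,0],0.6]

```text
time_s: 19.65
eef_pos: [608.1, 122.5, 107.6]
ee_rot: [0.056, 0.842, -0.09, 0.529]
force: [0.1, -0.9, -1.2]
grip_width: 0.695
grip_force: 50.3
```

Call:
servo_tool:
  deltas:
    - [[-0.008,0,0.003],[0,0,0],0.6]
    - [[0,0,0],[0,0,0],0.6]

```text
time_s: 19.85
eef_pos: [608.6, 122.5, 107.0]
ee_rot: [0.056, 0.841, -0.09, 0.53]
force: [-0.3, -1.3, 5.1]
grip_width: 0.698
grip_force: 50.5
```

```bash
python3 - <<'E'
from h import *
s=st(); w=cam("wrist",s); i=optics.capture("wrist"); cv2.imwrite("pics/w6.png",i)
j=optics.capture("side"); cv2.imwrite("pics/s6.png",j)
for a in lsd("pics/w6.png",60,440,100,320,16):
    if abs(a[3]-a[1])<.15*abs(a[2]-a[0]): print(a.round().astype(int).tolist(),[[round(float(onz(w,a[k],a[k+1],132)@v)) for v in(XS,YS)] for k in(0,2)])
E
```

```text
19.85 p [608.6 122.5 107. ] j [ 0.139  0.547  2.043  3.703  0.624 -1.884] F [-0.3 -1.3  5.1] grip 0.698 50.5
x [ 0.422 -0.092  0.902] y [-0.212 -0.977 -0.001] z [ 0.882 -0.19  -0.432]
[339, 245, 378, 246] [[554, 210], [554, 193]]
[138, 245, 166, 246] [[554, 298], [554, 286]]
[148, 184, 132, 184] [[593, 303], [593, 311]]
[101, 154, 71, 153] [[619, 337], [619, 354]]
[203, 146, 186, 149] [[626, 277], [624, 288]]
[147, 165, 127, 165] [[609, 307], [609, 318]]
[318, 285, 184, 285] [[535, 222], [535, 275]]
[176, 165, 152, 164] [[608, 291], [609, 304]]
[403, 166, 309, 166] [[608, 163], [608, 216]]
[267, 166, 302, 167] [[607, 240], [607, 220]]
[211, 167, 248, 167] [[607, 271], [607, 250]]
[246, 156, 224, 155] [[617, 252], [617, 264]]
[131, 183, 111, 182] [[594, 312], [594, 323]]
[200, 155, 219, 156] [[618, 278], [617, 267]]
[184, 292, 318, 292] [[533, 274], [533, 222]]
[303, 164, 199, 164] [[610, 219], [610, 278]]
[317, 177, 402, 178] [[598, 213], [598, 167]]
[181, 297, 322, 298] [[530, 275], [530, 221]]
[113, 177, 186, 176] [[599, 323], [599, 284]]
[346, 256, 366, 257] [[549, 208], [549, 200]]
[303, 155, 249, 155] [[617, 218], [618, 249]]
```

Call:
servo_tool:
  deltas:
    - [[-0.007,0,0.0163],[0,0.0541,0],0.6]
    - [[-0.008,0,0.0163],[0,0.0541,0],0.6]
    - [[0,0,0],[0,0,0],0.6]

```text
time_s: 20.25
eef_pos: [612.9, 121.6, 100.3]
ee_rot: [0.064, 0.793, -0.085, 0.6]
force: [-3.4, 0.8, 7.8]
grip_width: 0.697
grip_force: 54.1
```

Call:
servo_tool:
  deltas:
    - [[-0.008,0,0.0163],[0,0.0541,0],0.6]
    - [[0,0,0],[0,0,0],0.6]

```text
time_s: 20.45
eef_pos: [615.3, 121.0, 97.5]
ee_rot: [0.067, 0.768, -0.082, 0.632]
force: [-3.9, 1.2, 6.3]
grip_width: 0.699
grip_force: 54.2
```

Call:
servo_tool:
  deltas:
    - [[-0.008,0,0.0155],[0,0.0541,0],0.6]
    - [[0,0,0],[0,0,0],0.6]

```text
time_s: 20.65
eef_pos: [617.9, 120.3, 95.1]
ee_rot: [0.071, 0.741, -0.079, 0.663]
force: [-4.6, 0.0, 6.0]
grip_width: 0.695
grip_force: 54.2
```

```bash
python3 - <<'E'
from h import *
s=st(); j=optics.capture("side"); cv2.imwrite("pics/s7.png",j)
R=q2R(s["ee_rot"]);print("th",np.arcsin(-R[2,2]),"seat z",(s["eef_pos"]+37.6*R[:,0]+20.7*R[:,2])@np.c_[XS,YS,Z])
E
```

```text
20.65 p [617.9 120.3  95.1] j [ 0.151  0.779  2.054  3.536  1.173 -1.688] F [-4.6  0.   6. ] grip 0.695 54.2
x [ 0.108 -0.023  0.994] y [-0.212 -0.977 -0.   ] z [ 0.971 -0.21  -0.11 ]
th 0.11023253200274656 seat z [602.87981602 248.51286396 130.24328017]
```

Call:
servo_tool:
  deltas:
    - [[-0.007,0,0.0155],[0,0.0541,0],0.6]
    - [[0,0,0],[0,0.01,0],0.6]
    - [[0,0,0],[0,0,0],0.6]

```text
time_s: 21.0
eef_pos: [619.3, 120.2, 94.5]
ee_rot: [0.075, 0.707, -0.075, 0.699]
force: [-21.4, 2.8, 12.4]
grip_width: 0.694
grip_force: 56.0
```

Call:
servo_tool:
  deltas:
    - [[0,0,0],[0,0,0],0.88]
    - [[0,0,0],[0,0,0],0.88]
    - [[0,0,0],[0,0,0],0.88]
    - [[0,0,-0.05],[0,0,0],0.88]
    - [[0,0,-0.15],[0,0,0],0.88]
    - [[0,0,-0.2],[0,0,0],0.88]
    - [[0,0,-0.2],[0,0,0],0.88]
    - [[0,0,0],[0,0,0],0.88]

```text
time_s: 21.8
eef_pos: [499.4, 146.1, 94.1]
ee_rot: [0.074, 0.709, -0.074, 0.698]
force: [0.6, -0.7, -0.5]
grip_width: 0.877
grip_force: 0.0
```

```bash
python3 - <<'E'
from h import *
s=st(); i=optics.capture("wrist"); cv2.imwrite("pics/w8.png",i); j=optics.capture("side"); cv2.imwrite("pics/s8.png",j);k=optics.capture("scene");cv2.imwrite("pics/c8.png",k)
f=lambda a,w,h:cv2.resize(a,(w,h),interpolation=3)
top=np.hstack([f(i,400,300),f(j[170:275,130:270],400,300)])
bot=np.hstack([f(k[100:190,175:295],400,300),f(j[240:330,190:310],400,300)])
cv2.imwrite("pics/N.png",np.vstack([top,bot]))
# caps: red blobs in side & scene
def red(im,x0,x1,y0,y1):
    h=cv2.cvtColor(im,cv2.COLOR_BGR2HSV); m=((h[...,0]<10)|(h[...,0]>170))&(h[...,1]>110)&(h[...,2]>50)
    z=np.zeros_like(m);z[y0:y1,x0:x1]=m[y0:y1,x0:x1]
    n,l,st_,c=cv2.connectedComponentsWithStats(z.astype(np.uint8)); return [(c[q].round(1).tolist(),int(st_[q,4])) for q in range(1,n) if st_[q,4]>8]
print(red(k,150,190,140,180),red(j,195,260,280,325))
E
```

```text
21.8 p [499.4 146.1  94.1] j [ 0.301  0.833  2.279  3.653  1.53  -1.588] F [ 0.6 -0.7 -0.5] grip 0.877 0.0
x [ 0.015 -0.001  1.   ] y [-0.209 -0.978  0.002] z [ 0.978 -0.209 -0.015]
[] [([234.1, 295.4], 17), ([212.0, 311.7], 19)]
```

View pics/N.png

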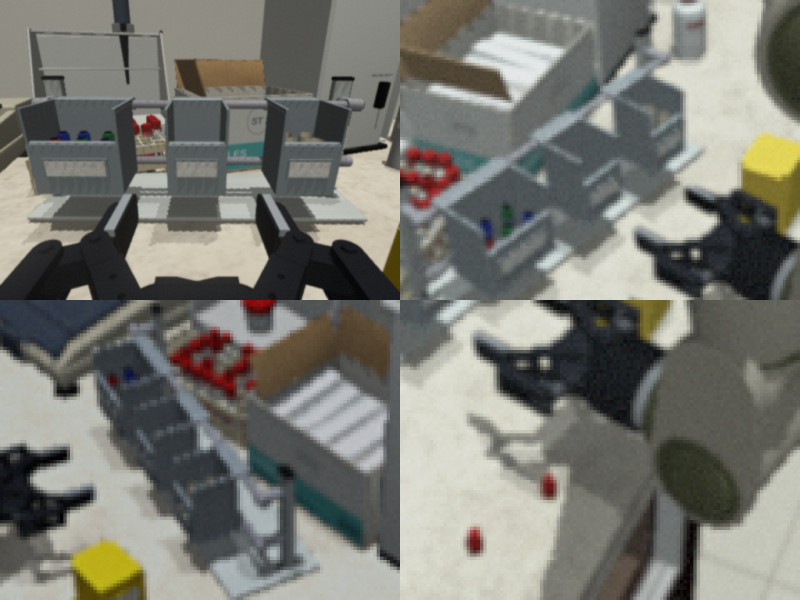

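The bin hangs flat in line with its neighbours, between wide bin (left) and small bin (right); bottle standing. Caps at side-crop (548,486) and (475,541) remain.

```bash
python3 - <<'E'
from h import *
def red(im,x0,x1,y0,y1):
    h=cv2.cvtColor(im,cv2.COLOR_BGR2HSV); m=((h[...,0]<10)|(h[...,0]>170))&(h[...,1]>110)&(h[...,2]>50)
    z=np.zeros_like(m);z[y0:y1,x0:x1]=m[y0:y1,x0:x1]
    n,l,st_,c=cv2.connectedComponentsWithStats(z.astype(np.uint8)); return sorted([c[q].tolist() for q in range(1,n) if st_[q,4]>8],key=lambda p:p[1])
A=red(cv2.imread("pics/a.png"),150,190,140,180);B=red(cv2.imread("pics/b.png"),195,260,280,325);print(A,B)
a=cam("scene");b=cam("side")
for p in A:
    for q in B: x,e=tri([ray(a,*p),ray(b,*q)]);print(x.round(),np.round(e,1),onz(a,*p,11).round(),onz(b,*q,11).round())
s=telemetry.sense();j=s["joints"];R0=q2R(s["ee_rot"])
ju=ik(s["eef_pos"]+[-10,0,130],R0,j)[0]; pu=fk(ju)[0];print(ju.round(2))
tgt=np.array([460,265,230.])
for yaw in(0,30,60,-30):
    Rt=RB([np.cos(np.radians(yaw)),np.sin(np.radians(yaw))],0); r=ik(tgt,Rt); print(yaw,[x.round(2) for x in r])
Rt=RB([np.cos(.5),np.sin(.5)],0);jt=ik(tgt,Rt)[0];N=26
J=jpath([ju,jt],[N]);K=[ju]
for k,q in enumerate(J[1:],1):
    p=pu+(tgt-pu)*k/N; r=ik(p,fk(q)[1],K[-1])
    if not r: print("fail",k);break
    K.append(r[0])
print([q.round(2).tolist() for q in K[::6]])
rows(jpath([j,ju],[4])+K[1:],.5)
E
```

```text
[] [[234.125, 295.5], [211.94444444444446, 311.8333333333333]]
[ 0.31  0.39  2.33  3.7   1.2  -1.79]
0 [array([0.3 , 0.33, 1.48, 0.  , 1.33, 1.87])]
30 [array([0.3 , 0.33, 1.48, 0.  , 1.33, 1.35])]
60 [array([0.3 , 0.33, 1.48, 0.  , 1.33, 0.83])]
-30 [array([0.3 , 0.33, 1.48, 0.  , 1.33, 2.4 ])]
[[0.31, 0.39, 2.33, 3.7, 1.2, -1.79], [-0.3, 0.62, 2.41, 2.27, 1.77, -1.15], [-0.39, 0.59, 2.02, 1.46, 1.74, -0.54], [-0.2, 0.46, 1.66, 0.9, 1.65, 0.15], [0.15, 0.34, 1.5, 0.27, 1.41, 1.0]]
n 30 max [33.9  9.6] jmax [0.7  0.66 0.35 1.14 0.61 0.93]
[[[0.169, -0.003, 0.009], [-0.004, 0.0004, -0.0013], 0.5], [[0.165, 0.001, -0.006], [-0.0014, -0.0001, -0.0003], 0.5], [[0.161, 0.005, -0.022], [0.0013, -0.0002, 0.0005], 0.5], [[0.155, 0.008, -0.036], [0.0042, -0.0001, 0.001], 0.5], [[0.001, -0.021, -0.011], [0.0837, 0.0364, 0.0546], 0.5], [[-0.001, -0.022, -0.008], [0.0865, 0.0272, 0.0523], 0.5], [[-0.002, -0.023, -0.005], [0.0883, 0.0175, 0.0499], 0.5], [[-0.004, -0.024, -0.002], [0.089, 0.0073, 0.0474], 0.5]]
[[[-0.006, -0.023, 0.001], [0.0883, -0.0033, 0.0448], 0.5], [[-0.007, -0.022, 0.004], [
[... 494 characters left out ...]
], [[-0.002, -0.007, 0.023], [0.0066, -0.08, 0.0294], 0.5], [[0.001, -0.007, 0.023], [-0.0064, -0.0801, 0.0299], 0.5], [[0.004, -0.007, 0.023], [-0.0192, -0.0784, 0.0307], 0.5], [[0.006, -0.008, 0.022], [-0.0316, -0.075, 0.032], 0.5], [[0.008, -0.01, 0.02], [-0.0433, -0.0698, 0.0337], 0.5], [[0.01, -0.011, 0.019], [-0.0541, -0.0632, 0.0358], 0.5]]
[[[0.011, -0.013, 0.017], [-0.0637, -0.0552, 0.0382], 0.5], [[0.011, -0.016, 0.014], [-0.0719, -0.0461, 0.041], 0.5], [[0.011, -0.018, 0.012], [-0.0787, -0.0362, 0.044], 0.5], [[0.01, -0.02, 0.009], [-0.0839, -0.0256, 0.0473], 0.5], [[0.009, -0.021, 0.006], [-0.0875, -0.0148, 0.0507], 0.5], [[0.007, -0.023, 0.002], [-0.0897, -0.0039, 0.0542], 0.5]]
```

```bash
python3 - <<'E'
from h import *
b=cam("side");print([onz(b,*q,11).round() for q in((234.1,295.5),(212,311.8))])
s=telemetry.sense();j=s["joints"];R0=q2R(s["ee_rot"])
ju=ik(s["eef_pos"]+[-10,0,130],R0,j)[0]; pu=fk(ju)[0]
tgt=np.array([460,265,200.])
for yaw,N in((-10,30),(10,30)):
    y=np.radians(yaw);Rt=RB([np.cos(y),np.sin(y)],0);jt=ik(tgt,Rt)[0]
    J=jpath([ju,jt],[N]);K=[ju]
    for k,q in enumerate(J[1:],1):
        p=pu+(tgt-pu)*k/N; r=ik(p,fk(q)[1],K[-1])
        if not r: print("fail",k);break
        K.append(r[0])
    print(yaw,[q.round(2).tolist() for q in K[::10]]); rows(jpath([j,ju],[4])+K[1:],.5)
E
```

```text
[array([400., 247.,  11.]), array([429., 323.,  11.])]
-10 [[0.31, 0.39, 2.33, 3.7, 1.2, -1.79], [-0.4, 0.62, 2.27, 1.83, 1.72, -0.68], [-0.23, 0.49, 1.72, 0.96, 1.61, 0.53], [0.3, 0.35, 1.53, -0.0, 1.26, 2.05]]
n 34 max [33.9  8.9] jmax [0.61 0.66 0.29 0.99 0.51 0.91]
[[[0.169, -0.003, 0.009], [-0.004, 0.0004, -0.0013], 0.5], [[0.165, 0.001, -0.006], [-0.0014, -0.0001, -0.0003], 0.5], [[0.161, 0.005, -0.022], [0.0013, -0.0002, 0.0005], 0.5], [[0.155, 0.008, -0.036], [0.0042, -0.0001, 0.001], 0.5], [[-0.004, -0.018, -0.01], [0.0729, 0.0284, 0.061], 0.5], [[-0.006, -0.019, -0.008], [0.0752, 0.0198, 0.0593], 0.5], [[-0.007, -0.019, -0.006], [0.0765, 0.0108, 0.0575], 0.5], [[-0.009, -0.019, -0.004], [0.0766, 0.0015, 0.0556], 0.5]]
[[[-0.011, -0.018, -0.001], [0.0756, -0.0078, 0.0537], 0.5], [[-0.012, -0.017, 0.001], [0.0732, -0.0172, 0.0518], 0.5], [[-0.013, -0.016, 0.003], [0.0696, -0.0263, 0.0499], 0.5], [[-0.014, -0.015, 0.005], [0.0648, -0.035, 0.048], 0.5], [[-0.015, -0.013, 0.008], [0.0587, -0.0431, 0.0463], 0.5], [[-0.015, -0.011, 0.01], [0.0514, -0.0504, 0.0447], 0.5], [[-0.015,
[... 2666 characters left out ...]
 [[-0.002, -0.003, 0.021], [-0.0257, -0.0635, 0.0315], 0.5], [[-0.0, -0.004, 0.021], [-0.0349, -0.0593, 0.0321], 0.5]]
[[[0.001, -0.005, 0.02], [-0.0434, -0.0539, 0.033], 0.5], [[0.003, -0.007, 0.02], [-0.0512, -0.0475, 0.034], 0.5], [[0.004, -0.009, 0.019], [-0.0579, -0.0403, 0.0353], 0.5], [[0.004, -0.01, 0.018], [-0.0636, -0.0322, 0.0369], 0.5], [[0.005, -0.012, 0.016], [-0.0682, -0.0236, 0.0385], 0.5], [[0.004, -0.014, 0.015], [-0.0715, -0.0147, 0.0404], 0.5], [[0.004, -0.016, 0.013], [-0.0737, -0.0055, 0.0424], 0.5], [[0.003, -0.018, 0.011], [-0.0746, 0.0038, 0.0445], 0.5]]
[[[0.001, -0.019, 0.009], [-0.0744, 0.0129, 0.0467], 0.5], [[-0.0, -0.02, 0.007], [-0.0732, 0.0218, 0.0489], 0.5]]
```

Using the yaw +10° path.

Call:
servo_tool:
  deltas:
    - [[0.169,-0.003,0.009],[0,0,0],0.5]
    - [[0.165,0.001,-0.006],[0,0,0],0.5]
    - [[0.161,0.005,-0.022],[0,0,0],0.5]
    - [[0.155,0.008,-0.036],[0,0,0],0.5]
    - [[-0.004,-0.018,-0.01],[0.0727,0.0288,0.0536],0.5]
    - [[-0.006,-0.019,-0.008],[0.0748,0.0211,0.0519],0.5]
    - [[-0.007,-0.019,-0.006],[0.0761,0.013,0.0501],0.5]
    - [[-0.008,-0.019,-0.004],[0.0765,0.0047,0.0482],0.5]

```text
time_s: 22.75
eef_pos: [488.7, 160.6, 222.3]
ee_rot: [-0.201, 0.644, -0.013, 0.738]
force: [-0.1, -0.8, 0.0]
grip_width: 0.495
grip_force: 0.0
```

Call:
servo_tool:
  deltas:
    - [[-0.01,-0.019,-0.001],[0.0759,-0.0039,0.0463],0.5]
    - [[-0.011,-0.018,0.001],[0.0742,-0.0125,0.0444],0.5]
    - [[-0.012,-0.017,0.003],[0.0714,-0.021,0.0425],0.5]
    - [[-0.013,-0.016,0.005],[0.0676,-0.0292,0.0406],0.5]
    - [[-0.014,-0.014,0.008],[0.0626,-0.0371,0.0389],0.5]
    - [[-0.014,-0.012,0.01],[0.0567,-0.0444,0.0373],0.5]
    - [[-0.014,-0.011,0.012],[0.0497,-0.051,0.0358],0.5]
    - [[-0.014,-0.009,0.014],[0.0418,-0.0567,0.0345],0.5]

```text
time_s: 23.55
eef_pos: [480.5, 191.7, 214.9]
ee_rot: [-0.582, 0.629, 0.184, 0.481]
force: [-0.2, -0.1, 0.5]
grip_width: 0.503
grip_force: 0.0
```

Call:
servo_tool:
  deltas:
    - [[-0.013,-0.007,0.015],[0.0332,-0.0614,0.0333],0.5]
    - [[-0.011,-0.006,0.017],[0.0239,-0.0649,0.0324],0.5]
    - [[-0.01,-0.005,0.018],[0.0142,-0.0673,0.0318],0.5]
    - [[-0.008,-0.004,0.019],[0.0041,-0.0683,0.0313],0.5]
    - [[-0.006,-0.003,0.02],[-0.006,-0.068,0.0311],0.5]
    - [[-0.004,-0.003,0.02],[-0.016,-0.0664,0.0312],0.5]
    - [[-0.002,-0.003,0.021],[-0.0257,-0.0635,0.0315],0.5]
    - [[0,-0.004,0.021],[-0.0349,-0.0593,0.0321],0.5]

```text
time_s: 24.35
eef_pos: [472.0, 223.9, 208.7]
ee_rot: [-0.52, 0.795, 0.3, 0.085]
force: [-0.3, 0.5, 0.1]
grip_width: 0.497
grip_force: 0.0
```

Call:
servo_tool:
  deltas:
    - [[0.001,-0.005,0.02],[-0.0434,-0.0539,0.033],0.5]
    - [[0.003,-0.007,0.02],[-0.0512,-0.0475,0.034],0.5]
    - [[0.004,-0.009,0.019],[-0.0579,-0.0403,0.0353],0.5]
    - [[0.004,-0.01,0.018],[-0.0636,-0.0322,0.0369],0.5]
    - [[0.005,-0.012,0.016],[-0.0682,-0.0236,0.0385],0.5]
    - [[0.004,-0.014,0.015],[-0.0715,-0.0147,0.0404],0.5]
    - [[0.004,-0.016,0.013],[-0.0737,-0.0055,0.0424],0.5]
    - [[0.003,-0.018,0.011],[-0.0746,0.0038,0.0445],0.5]

```text
time_s: 25.15
eef_pos: [463.4, 256.1, 202.6]
ee_rot: [-0.111, 0.98, 0.159, -0.035]
force: [0.2, 0.5, -0.3]
grip_width: 0.499
grip_force: 0.0
```

Call:
servo_tool:
  deltas:
    - [[0.001,-0.019,0.009],[-0.0744,0.0129,0.0467],0.5]
    - [[0,-0.02,0.007],[-0.0732,0.0218,0.0489],0.5]
    - [[0,0,0],[0,0,0],0.5]
    - [[0,0,0],[0,0,0],0.5]

```text
time_s: 25.55
eef_pos: [460.2, 264.5, 200.1]
ee_rot: [-0.001, 0.996, 0.088, -0.0]
force: [0.5, -0.4, 0.4]
grip_width: 0.497
grip_force: 0.0
```

```bash
cat >> h.py <<'E'
def red(im,x0=0,x1=512,y0=0,y1=384,mn=8):
    h=cv2.cvtColor(im,cv2.COLOR_BGR2HSV); m=((h[...,0]<10)|(h[...,0]>170))&(h[...,1]>110)&(h[...,2]>50)
    z=np.zeros_like(m);z[y0:y1,x0:x1]=m[y0:y1,x0:x1]
    n,l,t,c=cv2.connectedComponentsWithStats(z.astype(np.uint8)); return [(c[q].round(1).tolist(),t[q].tolist()) for q in range(1,n) if t[q,4]>=mn]
E
python3 - <<'E'
from h import *
s=st(); w=cam("wrist",s); i=optics.capture("wrist"); cv2.imwrite("pics/w9.png",i)
b=cam("side")
for c,t in red(i,mn=60): 
    print(c,t,"z11",onz(w,*c,11).round().tolist(), [(x.round().tolist(),np.round(e,1).tolist()) for x,e in (tri([ray(w,*c),ray(b,*q)]) for q in((234.1,295.5),(212,311.8)))])
E
```

```text
25.55 p [460.2 264.5 200.1] j [0.3   0.351 1.529 0.002 1.262 1.693] F [ 0.5 -0.4  0.4] grip 0.497 0.0
x [ 0.984  0.176 -0.   ] y [ 0.176 -0.984 -0.002] z [-0.     0.002 -1.   ]
[198.3, 181.3] [193, 176, 13, 12, 108] z11 [428.0, 320.0, 11.0] [([411.0, 296.0, 41.0], [33.9, 33.9]), ([429.0, 321.0, 10.0], [1.2, 1.2])]
[44.0, 206.7] [38, 201, 13, 12, 93] z11 [366.0, 492.0, 11.0] [([389.0, 381.0, 143.0], [53.4, 53.4]), ([402.0, 410.0, 117.0], [24.7, 24.7])]
```

Call:
servo_tool:
  deltas:
    - [[-0.036,-0.1,0.15],[0,0,0],0.5]
    - [[-0.036,-0.102,0.15],[0,0,0],0.5]
    - [[-0.0345,-0.1015,0.15],[0,0,0],0.5]
    - [[0,0,0.2],[0,0,0],0.5]
    - [[0,0,0.2],[0,0,0],0.5]
    - [[0,0,0.1],[0,0,0],0.5]
    - [[0,0,0.02],[0,0,0],0.5]
    - [[0,0,0],[0,0,0],0.5]

```text
time_s: 26.4
eef_pos: [429.2, 319.9, 6.0]
ee_rot: [-0.0, 0.996, 0.087, -0.0]
force: [0.5, 0.6, 0.3]
grip_width: 0.499
grip_force: 0.0
```

Call:
servo_tool:
  deltas:
    - [[0,0,0],[0,0,0],0.1]
    - [[0,0,0],[0,0,0],0.1]
    - [[0,0,0],[0,0,0],0.1]
    - [[0,0,0],[0,0,0],0.1]
    - [[0,0,0],[0,0,0],0.1]
    - [[0,0,0],[0,0,0],0.1]
  squeeze: 25

```text
time_s: 27.0
eef_pos: [429.3, 320.9, 7.2]
ee_rot: [-0.0, 0.996, 0.087, 0.001]
force: [-0.9, -1.9, 7.2]
grip_width: 0.162
grip_force: 24.6
```

```bash
python3 - <<'E'
from h import *
s=st(); R0=q2R(s["ee_rot"]);p=s["eef_pos"]
R=RB(XS,0); C=565*XS+248*YS
A=plan(p+[0,0,190],R0,4,.1); B=plan(C+195*Z,R,7,.1,start=A); D=plan(C+146*Z,R,2,.1,start=B)
for q in(A,B,D): print(q[0].round(),ik(q[0],q[1],s["joints"])[0].round(2))
E
```

```text
27.0 p [429.3 320.9   7.2] j [ 4.23e-01  6.19e-01  1.69e+00 -1.00e-03  8.30e-01  1.82e+00] F [-0.9 -1.9  7.2] grip 0.162 24.6
x [0.985 0.174 0.003] y [ 0.174 -0.985 -0.   ] z [ 0.002  0.001 -1.   ]
max mm 47.5 deg 0.0
[[[0.001, -0.0, -0.237], [0.0, 0.0, 0.0], 0.1], [[0.001, -0.0, -0.237], [0.0, 0.0, 0.0], 0.1], [[0.001, -0.0, -0.237], [0.0, 0.0, 0.0], 0.1], [[0.001, -0.0, -0.237], [0.0, 0.0, 0.0], 0.1]]
max mm 37.8 deg 3.18
[[[0.099, 0.161, 0.002], [-0.0001, -0.0002, 0.0353], 0.1], [[0.107, 0.156, 0.002], [-0.0001, -0.0002, 0.0353], 0.1], [[0.116, 0.149, 0.002], [-0.0001, -0.0002, 0.0353], 0.1], [[0.124, 0.143, 0.002], [-0.0001, -0.0002, 0.0353], 0.1], [[0.132, 0.136, 0.002], [-0.0001, -0.0002, 0.0353], 0.1], [[0.139, 0.128, 0.002], [-0.0001, -0.0002, 0.0353], 0.1], [[0.146, 0.12, 0.002], [-0.0001, -0.0002, 0.0353], 0.1]]
max mm 24.5 deg 0.0
[[[0.0, 0.0, 0.122], [0.0, 0.0, 0.0], 0.1], [[0.0, 0.0, 0.122], [0.0, 0.0, 0.0], 0.1]]
[429. 321. 197.] [ 0.42  0.36  1.52 -0.    1.26  1.82]
[605. 123. 195.] [0.01 0.54 1.25 0.   1.35 1.79]
[605. 123. 146.] [0.01 0.59 1.32 0.   1.24 1.79]
```

Call:
servo_tool:
  deltas:
    - [[0,0,-0.18],[0,0,0],0.1]
    - [[0,0,-0.235],[0,0,0],0.1]
    - [[0,0,-0.235],[0,0,0],0.1]
    - [[0,0,-0.235],[0,0,0],0.1]
    - [[0,0,-0.065],[0,0,0],0.1]
    - [[0,0,0],[0,0,0],0.1]

```text
time_s: 27.6
eef_pos: [429.1, 321.1, 198.4]
ee_rot: [-0.001, 0.996, 0.087, 0.002]
force: [0.1, -0.5, -0.9]
grip_width: 0.157
grip_force: 24.5
```

```bash
python3 - <<'E'
from h import *
s=st(); w=cam("wrist",s); i=optics.capture("wrist"); cv2.imwrite("pics/w10.png",i)
print("expect capA",proj(w,[400,245,11]).round(),"held",proj(w,s["eef_pos"]).round())
for c,t in red(i,mn=25): print(c,t,onz(w,*c,11).round().tolist())
print([c for c,t in red(optics.capture("side"),195,260,270,325)])
E
```

```text
27.6 p [429.1 321.1 198.4] j [ 0.424  0.361  1.519 -0.     1.256  1.82 ] F [ 0.1 -0.5 -0.9] grip 0.157 24.5
x [0.985 0.174 0.005] y [ 0.174 -0.985 -0.001] z [ 0.005  0.002 -1.   ]
expect capA [313. 200.] held [252. 251.]
[94.4, 191.1] [88, 186, 14, 11, 99] [367.0, 490.0, 11.0]
[316.3, 201.4] [311, 195, 10, 13, 90] [399.0, 241.0, 11.0]
[250.4, 248.9] [243, 247, 17, 5, 32] [325.0, 305.0, 11.0]
[251.1, 266.1] [242, 258, 20, 17, 264] [302.0, 300.0, 11.0]
[[234.2, 295.9]]
```

Call:
servo_tool:
  deltas:
    - [[0.099,0.161,0.003],[0,0,0.0353],0.1]
    - [[0.107,0.156,0.003],[0,0,0.0353],0.1]
    - [[0.116,0.149,0.002],[0,0,0.0353],0.1]
    - [[0.124,0.143,0.002],[0,0,0.0353],0.1]
    - [[0.132,0.136,0.002],[0,0,0.0353],0.1]
    - [[0.139,0.128,0.002],[0,0,0.0353],0.1]
    - [[0.146,0.12,0.002],[0,0,0.0353],0.1]
    - [[0,0,0],[0,0,0],0.1]

```text
time_s: 28.5
eef_pos: [605.2, 118.6, 189.9]
ee_rot: [0.001, 0.994, -0.109, -0.002]
force: [0.2, 0.2, 1.2]
grip_width: 0.152
grip_force: 24.5
```

```bash
python3 - <<'E'
from h import *
s=st(); w=cam("wrist",s); i=optics.capture("wrist"); cv2.imwrite("pics/w11.png",i)
print("p xs,ys",s["eef_pos"]@XS,s["eef_pos"]@YS)
for a in lsd("pics/w11.png",100,420,0,384,20):
    P=[onz(w,a[k],a[k+1],140) for k in(0,2)]; P=[[round(float(q@v)) for v in(XS,YS)] for q in P]
    if all(520<q[0]<630 and 200<q[1]<300 for q in P): print(a.round().astype(int).tolist(),P)
E
```

```text
28.5 p [605.2 118.6 189.9] j [ 4.000e-03  5.490e-01  1.257e+00 -1.000e-03  1.339e+00  1.794e+00] F [0.2 0.2 1.2] grip 0.152 24.5
x [ 0.976 -0.217 -0.003] y [-0.217 -0.976  0.002] z [-0.003 -0.001 -1.   ]
p xs,ys 566.1134484059728 244.21760146180605
[213, 229, 208, 253] [[555, 270], [535, 275]]
[166, 167, 170, 207] [[598, 298], [571, 298]]
[204, 253, 199, 182] [[536, 278], [588, 277]]
[317, 166, 289, 166] [[599, 202], [598, 219]]
[217, 178, 218, 207] [[591, 266], [571, 266]]
[284, 217, 284, 244] [[563, 222], [542, 221]]
[303, 168, 310, 214] [[597, 211], [565, 204]]
[314, 149, 292, 149] [[610, 204], [609, 218]]
[250, 199, 270, 195] [[577, 244], [579, 231]]
[243, 184, 220, 181] [[587, 249], [589, 264]]
[290, 168, 286, 217] [[597, 219], [563, 221]]
[276, 228, 216, 229] [[555, 227], [555, 268]]
[291, 149, 174, 150] [[609, 219], [609, 292]]
[218, 233, 254, 231] [[551, 267], [552, 242]]
[202, 145, 288, 145] [[612, 274], [612, 221]]
[301, 203, 301, 181] [[573, 211], [589, 211]]
[169, 146, 201, 145] [[612, 295], [612, 275]]
[288, 145, 312, 145] [[612, 221], [612, 206]]
[226, 179, 251, 179] [[590, 260], [590, 244]]
[221, 206, 272, 206] [[571, 264], [571, 230]]
[179, 248, 184, 271] [[540, 295], [521, 292]]
```

Call:
servo_tool:
  deltas:
    - [[-0.005,-0.0215,0.1],[0,0,0],0.1]
    - [[0,0,0.12],[0,0,0],0.1]
    - [[0,0,0],[0,0,0],0.1]
    - [[0,0,0],[0,0,0],0.4]
    - [[0,0,0],[0,0,0],0.4]
    - [[0,0,0],[0,0,0],0.4]
    - [[0,0,0],[0,0,0],0.4]
    - [[0,0,0],[0,0,0],0.4]

```text
time_s: 29.35
eef_pos: [603.8, 126.7, 149.2]
ee_rot: [0.0, 0.994, -0.107, 0.0]
force: [-0.1, 0.6, 0.7]
grip_width: 0.399
grip_force: 0.0
```

Call:
servo_tool:
  deltas:
    - [[0,0,-0.15],[0,0,0],0.4]
    - [[0,0,-0.15],[0,0,0],0.4]
    - [[0,0,0],[0,0,0],0.4]

```text
time_s: 29.65
eef_pos: [605.2, 126.8, 213.3]
ee_rot: [-0.0, 0.994, -0.106, 0.004]
force: [0.3, 0.2, -0.0]
grip_width: 0.402
grip_force: 0.0
```

```bash
python3 - <<'E'
from h import *
s=st(); w=cam("wrist",s); i=optics.capture("wrist"); cv2.imwrite("pics/w12.png",i)
for c,t in red(i,mn=15): print(c,t,[[round(float(onz(w,*c,z)@v)) for v in(XS,YS)] for z in(64,)])
p=np.array([399.5,243,0]);R=RB([.985,.174],0); R0=q2R(s["ee_rot"])
A=plan(p+200*Z,R,7,.5); D=plan(p+6*Z,R,5,.5,start=A)
E
```

```text
29.65 p [605.2 126.8 213.3] j [ 0.017  0.53   1.226 -0.     1.378  1.802] F [ 0.3  0.2 -0. ] grip 0.402 0.0
x [ 0.977 -0.212  0.008] y [-0.212 -0.977 -0.002] z [ 0.008 -0.    -1.   ]
[19.0, 18.1] [0, 0, 41, 44, 990] [[700, 447]]
[88.4, 50.9] [24, 0, 125, 92, 3736] [[674, 393]]
[168.4, 2.8] [157, 0, 23, 8, 131] [[711, 321]]
[156.1, 31.1] [144, 18, 27, 26, 460] [[690, 333]]
[134.4, 22.7] [133, 20, 4, 7, 19] [[696, 351]]
[40.5, 30.8] [37, 24, 7, 13, 27] [[690, 431]]
[53.2, 58.8] [51, 56, 5, 6, 17] [[668, 425]]
[251.7, 174.8] [245, 169, 14, 14, 146] [[563, 252]]
[91.3, 198.1] [82, 192, 18, 15, 118] [[539, 413]]
max mm 33.7 deg 3.18
[[[-0.161, -0.05, 0.007], [0.0, -0.0004, -0.0353], 0.5], [[-0.158, -0.059, 0.007], [0.0, -0.0004, -0.0353], 0.5], [[-0.154, -0.068, 0.007], [0.0, -0.0004, -0.0353], 0.5], [[-0.15, -0.076, 0.007], [0.0, -0.0004, -0.0353], 0.5], [[-0.146, -0.084, 0.007], [0.0, -0.0004, -0.0353], 0.5], [[-0.141, -0.092, 0.008], [0.0, -0.0004, -0.0353], 0.5], [[-0.135, -0.1, 0.008], [0.0, -0.0004, -0.0353], 0.5]]
max mm 38.8 deg 0.0
[[[0.0, 0.0, 0.194], [0.0, 0.0, 0.0], 0.5], [[0.0, 0.0, 0.194], [0.0, 0.0, 0.0], 0.5], [[0.0, 0.0, 0.194], [0.0, 0.0, 0.0], 0.5], [[0.0, 0.0, 0.194], [0.0, 0.0, 0.0], 0.5], [[0.0, 0.0, 0.194], [0.0, 0.0, 0.0], 0.5]]
```

Call:
servo_tool:
  deltas:
    - [[-0.161,-0.05,0.007],[0,0,-0.0353],0.5]
    - [[-0.158,-0.059,0.007],[0,0,-0.0353],0.5]
    - [[-0.154,-0.068,0.007],[0,0,-0.0353],0.5]
    - [[-0.15,-0.076,0.007],[0,0,-0.0353],0.5]
    - [[-0.146,-0.084,0.007],[0,0,-0.0353],0.5]
    - [[-0.141,-0.092,0.008],[0,0,-0.0353],0.5]
    - [[-0.135,-0.1,0.008],[0,0,-0.0353],0.5]
    - [[0,0,0],[0,0,0],0.5]

```text
time_s: 30.5
eef_pos: [395.5, 244.2, 197.7]
ee_rot: [0.0, 0.996, 0.089, -0.001]
force: [0.7, -0.6, 0.5]
grip_width: 0.499
grip_force: 0.0
```

Call:
servo_tool:
  deltas:
    - [[0,0,0.2],[0,0,0],0.5]
    - [[0,0,0.2],[0,0,0],0.5]
    - [[0,0,0.2],[0,0,0],0.5]
    - [[0,0,0],[0,0,0],0.5]
    - [[0,0,0],[0,0,0],0.5]

```text
time_s: 31.0
eef_pos: [399.0, 242.8, 79.0]
ee_rot: [0.0, 0.996, 0.087, -0.0]
force: [0.6, -0.5, 0.6]
grip_width: 0.499
grip_force: 0.0
```

```bash
python3 - <<'E'
from h import *
s=st(); w=cam("wrist",s); i=optics.capture("wrist")
print("expect",proj(w,[399.5,243,11]).round())
for c,t in red(i,mn=40): print(c,t,onz(w,*c,11).round().tolist())
plan(np.array([399.5,243,6]),q2R(s["ee_rot"]),3,.5)
E
```

```text
31.0 p [399.  242.8  79. ] j [ 0.295  0.379  1.852 -0.     0.911  1.692] F [ 0.6 -0.5  0.6] grip 0.499 0.0
x [ 0.985  0.173 -0.001] y [ 0.173 -0.985  0.   ] z [-0.001 -0.    -1.   ]
expect [252. 202.]
[251.3, 207.4] [244, 201, 15, 13, 142] [396.0, 243.0, 11.0]
max mm 24.7 deg 0.05
[[[-0.001, 0.0, 0.123], [-0.0001, -0.0006, 0.0], 0.5], [[-0.0, 0.0, 0.123], [-0.0001, -0.0006, 0.0], 0.5], [[-0.0, 0.0, 0.123], [-0.0001, -0.0006, 0.0], 0.5]]
```

Cap is at x ≈ 397 (side face seen); shift −2 mm and grip.

Call:
servo_tool:
  deltas:
    - [[-0.01,0,0.12],[0,0,0],0.5]
    - [[0,0,0.123],[0,0,0],0.5]
    - [[0,0,0.122],[0,0,0],0.5]
    - [[0,0,0],[0,0,0],0.5]

```text
time_s: 31.45
eef_pos: [396.6, 242.4, 5.3]
ee_rot: [0.0, 0.996, 0.087, -0.001]
force: [-0.8, 0.1, -0.4]
grip_width: 0.501
grip_force: 0.0
```

Call:
servo_tool:
  deltas:
    - [[0,0,0],[0,0,0],0.1]
    - [[0,0,0],[0,0,0],0.1]
    - [[0,0,0],[0,0,0],0.1]
    - [[0,0,0],[0,0,0],0.1]
    - [[0,0,0],[0,0,0],0.1]
    - [[0,0,0],[0,0,0],0.1]

```text
time_s: 32.05
eef_pos: [398.0, 243.0, 7.4]
ee_rot: [-0.0, 0.996, 0.087, 0.002]
force: [-0.4, -0.0, 8.6]
grip_width: 0.155
grip_force: 24.5
```

Call:
servo_tool:
  deltas:
    - [[0,0,-0.18],[0,0,0],0.1]
    - [[0,0,-0.235],[0,0,0],0.1]
    - [[0,0,-0.235],[0,0,0],0.1]
    - [[0,0,-0.235],[0,0,0],0.1]
    - [[0,0,-0.065],[0,0,0],0.1]
    - [[0,0,0],[0,0,0],0.1]
    - [[0,0,0],[0,0,0],0.1]

```text
time_s: 32.75
eef_pos: [396.3, 242.5, 195.2]
ee_rot: [0.0, 0.996, 0.087, -0.0]
force: [0.6, -0.1, -0.1]
grip_width: 0.152
grip_force: 24.5
```

```bash
python3 - <<'E'
from h import *
s=st(); i=optics.capture("wrist")
for c,t in red(i,mn=25): print(c,t)
C=565*XS+248.5*YS
A=plan(C+195*Z,RB(XS,0),7,.1)
E
```

```text
32.75 p [396.3 242.5 195.2] j [ 0.296  0.214  1.726 -0.     1.202  1.692] F [ 0.6 -0.1 -0.1] grip 0.152 24.5
x [ 0.985  0.174 -0.   ] y [ 0.174 -0.985  0.   ] z [-0. -0. -1.]
[16.4, 149.9] [9, 144, 15, 13, 121]
[250.4, 245.3] [241, 243, 20, 9, 45]
[251.6, 261.7] [242, 253, 20, 18, 274]
max mm 34.3 deg 3.18
[[[0.132, 0.11, -0.0], [0.0001, 0.0002, 0.0353], 0.1], [[0.138, 0.102, -0.0], [0.0001, 0.0002, 0.0353], 0.1], [[0.143, 0.095, -0.0], [0.0001, 0.0002, 0.0353], 0.1], [[0.148, 0.086, -0.0], [0.0001, 0.0002, 0.0353], 0.1], [[0.153, 0.078, -0.0], [0.0001, 0.0002, 0.0353], 0.1], [[0.157, 0.07, -0.0], [0.0001, 0.0002, 0.0353], 0.1], [[0.161, 0.061, -0.0], [0.0001, 0.0002, 0.0353], 0.1]]
```

Call:
servo_tool:
  deltas:
    - [[0.132,0.11,0],[0,0,0.0353],0.1]
    - [[0.138,0.102,0],[0,0,0.0353],0.1]
    - [[0.143,0.095,0],[0,0,0.0353],0.1]
    - [[0.148,0.086,0],[0,0,0.0353],0.1]
    - [[0.153,0.078,0],[0,0,0.0353],0.1]
    - [[0.157,0.07,0],[0,0,0.0353],0.1]
    - [[0.161,0.061,0],[0,0,0.0353],0.1]
    - [[0,0,0],[0,0,0],0.1]

```text
time_s: 33.6
eef_pos: [607.2, 120.7, 192.9]
ee_rot: [0.001, 0.994, -0.109, -0.001]
force: [0.1, -0.4, -0.2]
grip_width: 0.15
grip_force: 24.5
```

Call:
servo_tool:
  deltas:
    - [[0,0,0.12],[0,0,0],0.1]
    - [[0,0,0.12],[0,0,0],0.1]
    - [[0,0,0],[0,0,0],0.1]
    - [[0,0,0],[0,0,0],0.1]

```text
time_s: 34.0
eef_pos: [604.9, 123.5, 147.4]
ee_rot: [0.0, 0.994, -0.106, -0.001]
force: [-0.5, 0.0, 0.4]
grip_width: 0.152
grip_force: 24.5
```

On target (604.7,123.0); release and retreat up and back.

Call:
servo_tool:
  deltas:
    - [[0,0,0],[0,0,0],0.4]
    - [[0,0,0],[0,0,0],0.4]
    - [[0,0,0],[0,0,0],0.4]
    - [[0,0,0],[0,0,0],0.4]
    - [[0,0,-0.15],[0,0,0],0.4]
    - [[0,0,-0.2],[0,0,0],0.4]
    - [[0,0,0],[0,0,0],0.4]
    - [[0,0,0],[0,0,0],0.4]

```text
time_s: 34.8
eef_pos: [605.5, 123.2, 218.2]
ee_rot: [0.0, 0.994, -0.107, 0.001]
force: [0.1, -0.5, -0.0]
grip_width: 0.399
grip_force: 0.0
```

```bash
python3 - <<'E'
from h import *
s=st(); w=cam("wrist",s); i=optics.capture("wrist"); cv2.imwrite("pics/w13.png",i)
for c,t in red(i,190,310,100,300,mn=15): print(c,t,[round(float(onz(w,*c,60)@v)) for v in(XS,YS)])
for a in lsd("pics/w13.png",150,350,80,384,20):
    P=[[round(float(onz(w,a[k],a[k+1],140)@v)) for v in(XS,YS)] for k in(0,2)]
    if abs(a[1]-a[3])<4 and all(600<q[0]<625 for q in P): print("rim",a.round().astype(int).tolist(),P)
print("red left on bench (side):",red(optics.capture("side"),195,260,270,325))
a=cam("scene");k=optics.capture("scene");print("bottle cap red expect",proj(a,[678,-273,100]).round(),[c for c,t in red(k,270,340,150,230)])
E
```

```text
34.8 p [605.5 123.2 218.2] j [ 0.011  0.529  1.214 -0.     1.397  1.796] F [ 0.1 -0.5 -0. ] grip 0.399 0.0
x [ 0.977 -0.212  0.002] y [-0.212 -0.977 -0.   ] z [ 0.002 -0.    -1.   ]
[248.1, 173.8] [242, 168, 13, 14, 138] [562, 252]
rim [292, 141, 212, 141] [[610, 220], [610, 277]]
rim [164, 139, 209, 139] [[611, 310], [610, 278]]
rim [214, 137, 289, 137] [[612, 275], [612, 221]]
red left on bench (side): []
bottle cap red expect [304. 186.] [[304.5, 186.3]]
```

Only one cap visible from here (the back of the bin's floor is hidden by its back wall); move back so the camera looks straight in.

Call:
servo_tool:
  deltas:
    - [[-0.2,0,-0.05],[0,0,0],0.4]
    - [[-0.2,0,-0.05],[0,0,0],0.4]
    - [[-0.15,0,-0.05],[0,0,0],0.4]
    - [[0,0,0],[0,0,0],0.4]
    - [[0,0,0],[0,0,0],0.4]

```text
time_s: 35.45
eef_pos: [497.8, 146.5, 247.3]
ee_rot: [0.0, 0.994, -0.106, -0.0]
force: [0.4, -0.3, -0.3]
grip_width: 0.399
grip_force: 0.0
```

```bash
python3 - <<'E'
from h import *
s=st(); w=cam("wrist",s); i=optics.capture("wrist"); cv2.imwrite("pics/w14.png",i)
print("floor corners",[proj(w,a*XS+b*YS+53*Z).round().tolist() for a in(538,592) for b in(221,275)])
for c,t in red(i,150,350,0,384,mn=10): print(c,t,[round(float(onz(w,*c,64)@v)) for v in(XS,YS)])
for n in("scene","side"):
    c=cam(n);im=optics.capture(n);u=proj(c,565*XS+248*YS+90*Z).round();print(n,u,[(q,t[4]) for q,t in red(im,int(u[0])-25,int(u[0])+25,int(u[1])-25,int(u[1])+25,mn=3)])
E
```

```text
35.45 p [497.8 146.5 247.3] j [ 0.06   0.288  1.489 -0.     1.365  1.844] F [ 0.4 -0.3 -0.3] grip 0.399 0.0
x [ 0.977 -0.212 -0.   ] y [-0.212 -0.977  0.   ] z [-0. -0. -1.]
floor corners [[278.0, 83.0], [226.0, 83.0], [280.0, 24.0], [224.0, 24.0]]
[260.9, 36.9] [250, 26, 23, 23, 317] [579, 239]
[248.0, 55.2] [242, 49, 13, 14, 142] [563, 252]
scene [225. 144.] [([239.6, 122.2], 107), ([208.4, 123.8], 5), ([249.0, 125.0], 3)]
side [194. 230.] []
```

Both caps are in the bin: one lies at (261,37), the other stands at (248,55), inside the floor corners. The bin hangs at its proper place, the bottle stands, and the arm is clear.

```bash
python3 -c "
from rig import ctrl
print(ctrl.finish_job())"
```

```text
the job is handed in; nothing more can be done
None
```

I laid the bin on its back, took it again from the front and hung it flat between the two bins on the rails. Both caps are in it, the bottle is still standing, and I handed the job in at about 35.5 s.

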